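Fetch a hand specimen from the bifold-fronted display cupboard

TASK

Pull the cupboard's glazed bifold door open by its bar handle, folding both leaves right back along the track until the hold-open catch has them and the door stays open by itself. Then take the larger of the two stones (the dark, coarse-grained one) out of the cupboard and set it down gently in the white tray, leaving the smaller stone where it stands.

Things in the scene. Friction and masses are not known exactly. Their poses are not given: they have to be found in the camera images.
- cupboard: wooden specimen cupboard fixed to the table, 420 mm wide (y), 262 mm high. Origin under the middle of its body; x points to its back (the door faces -x), y to the hinge side, z up. Inner floor at z = 20, inner back at x = 39, sides from y = +-198 to +-210 mm. The top board overhangs the front to x = -110 (underside z = 246); track lips below it reach down to z = 231, at x = -86 to -56 mm
- cupboard_mouth (a point): fixed point in the middle of the cupboard's mouth at floor height: (-72, 0, 20) mm in the cupboard's frame, axes as the cupboard's. The side walls' front edges lie at this x; the shut door lies just in front of it
- door_hinge (a point): fixed point on the upright axis that hinges leaf A to the cupboard: (-71, 200, 130) mm in the cupboard's frame, axes as the cupboard's. Each of the two glazed leaves is 200 mm from axis to axis, 14 mm thick, z = 26 to 226 mm; these axes lie in their inner faces
- door_fold (a point): point on the upright axis that joins leaf A to leaf B, 130 mm up: (-71, 0, 130) mm in the cupboard's frame when shut. With the door at q it lies 200 mm * (-sin q, -cos q) from the hinge, in the cupboard's x and y: the fold comes outwards. Axes fixed to leaf B: -x square out of it, y along it to the fold, z up
- door_roller (a point): the guide roller at the free end of leaf B, 235 mm up, (-71, -200, 235) mm in the cupboard's frame when shut; it runs in the track under the top, 400 mm * cos q from the hinge
- door_handle (a point): middle of the upright steel bar handle on leaf B: round bar 10 mm thick, straight from 44 mm below to 44 mm above this point, its axis 42 mm off the leaf's outer face and 24 mm from the fold axis along the leaf. x of this point points square into leaf B, y along the leaf to the fold, z up. Shut: (-127, -24, 130) mm in the cupboard's frame
- door_a (a joint): turn q of leaf A from shut (0) to its stop (1.50 rad); leaf B turns by the same angle the other way (anticlockwise from above). A spring shuts the door: about 1 N at the handle when shut, 3 N when open. From about 1.43 rad the roller meets a sprung ball in the track that takes some 5 N more at the handle; past 1.456 it snaps by and the door stays open, at about 1.47
- gabbro_dark: the larger stone, dark and coarse-grained, 52 x 74 x 47 mm (x, y, z), 0.27 kg; origin at the centre of its underside. It stands on the cupboard's floor with its long side into the cupboard's depth, some 55 mm behind the mouth; to be held across its short (x) side
- marble_grey: the smaller stone, grey-white, 45 x 58 x 42 mm, origin at the centre of its underside; stands 95 mm beside the other on the cupboard's floor (either one may be nearer the hinge side) and stays where it is
- tray: shallow white tray on the table, outside 120 x 160 mm (x, y), walls 4 mm thick, rim at 20 mm, inner floor at 4 mm; origin under its centre
- magnifier: desk magnifier, an obstacle that stays: black round foot 125 mm across and an upright rod 170 mm high, both centred at (81, -98) mm in its own frame; from the rod an arm with the round lens and its handle runs out 340 mm, 117 to 142 mm above the table, roughly toward the robot's right. Origin on the table

How it is judged (in metres and radians):
On the way, in this order (a step that is already met when the one before it is completed fails the run):
1. the door is being drawn open by its bar handle, half-way (value of joint door_a between 0.4 and 1.3 rad and distance between the grasp point and door_handle below 0.08 m), for 0.1 s.
2. the bifold door is folded back past the hold-open catch (value of joint door_a above 1.458 rad), for 0.2 s.
At the end, for the whole second after the job is handed in: the door is folded back beyond the hold-open catch (joint over 1.458 rad) and stays there; the larger stone lies at rest in the tray, bearing on it, its origin within 45 mm (tray's x) and 60 mm (y) of the tray's centre (value of joint door_a above 1.458 rad and x of gabbro_dark in the frame of tray between -0.045 and 0.045 m and y of gabbro_dark in the frame of tray between -0.06 and 0.06 m and height (world z) of gabbro_dark below 0.05 m and contact force between gabbro_dark and tray above 1 N and linear speed of gabbro_dark below 0.02 m/s); the robot touches nothing.
It fails at once if the smaller stone is shifted by more than 20 mm (distance of marble_grey from where it was at the start of the episode above 0.02 m).
It fails at once if the larger stone is dropped or thrown (faster than 0.8 m/s) (linear speed of gabbro_dark above 0.8 m/s).
It also fails if it takes over 64 s, if anything falls off the work surface, if the arm or the gripper's body presses on something with over 40 N, if the wrist force passes 120 N, or if a joint passes its speed limit or range.

ROBOT

A 7-joint arm with a two-finger parallel gripper is mounted at the origin on a cart in front of the work surface, level with it; the furniture and walls round the work are solid. World frame = base frame: x ahead of the robot, y to its left, z up, the work surface at z = 0. Lengths are in m, angles in degrees, forces in N, time in s.
With the tool pointing down it reaches from about 0.35 to 0.9 m from the base axis. Payload 8.1 kg.
Tool frame: the origin (TCP) lies midway between the tips of the shut fingers; the grasp point (between the pads) lies arm.hold_point_z behind it (arm.hold_point_z is the distance from the TCP to the grasp point, in m); x points along the fingers, y is the direction in which the jaws open and shut, and the axes are right-handed (so a half turn about x gives the same grasp; the last joint's range is limited). The gripper opens to 92 mm and grips with 3 to 60 N. Pads are 19 mm wide; open, the fingers measure 130 mm over their backs; the gripper's body (75 mm by 190 mm) begins 47 mm behind the grasp point.
Start: joints at [64.939, 24.895, 1.432, 90.138, -0.665, 64.973, -4.303], TCP at [0.205, -0.59, 0.227] pointing down, gripper open.
Joint ranges: [-149.89, 149.89], [-25.12, 119.58], [-72.63, 75.52], [4.76, 147.25], [-75.54, 255.54], [6.69, 114.76], [-157.13, 157.13]. Speed limits (degrees/s): [127.2, 127.2, 172.46, 172.46, 180, 180, 180].

INTERFACE

Orientations are given as [roll, pitch, yaw] about the fixed x, y, z axes, in that order (R = Rz(yaw) Ry(pitch) Rx(roll)).
In Python, from rig import arm, ungrasp, clamp, status, capture gives the robot as it stands. The module is installed in compiled form; this text tells all that it offers. Calls block until the motion is done:
- arm.move_to(position, orientation): joint-space move of the TCP to a pose.
- arm.move_l(position, feed=0.15, attitude=None, force_limit=None): straight line of the TCP; attitude=None keeps the orientation; feed is the mean speed in m/s. With force_limit (N) it stops when the force on the tool has changed by that much, and returns True; else False.
- arm.goto_joints(angles): joint-space move.
- ungrasp() and clamp(effort=None): open the fingers fully, or close them until they stop; effort is the grip in N (None keeps the last).
- arm.wait(seconds).
- arm.inverse_kinematics(position, orientation): joint angles nearest the present ones, or None.
- status.observe(): the state.
- capture(name): name is "side" or "top"; returns a dict with "pixels" (420x560x3 uint8, red, green, blue), "fx", "fy", "cx", "cy" (pixels), "cam_to_world" (4x4, takes a point from camera to world coordinates). Camera axes: x right, y down, z forward; pixel columns grow to the right and rows downward; lengths in m; the calibration is good to about 2 mm. A picture is of the moment at which its call begins. There is no depth.
A pose or a line that the arm cannot do raises arm.PlanningError and nothing moves.
- arm.finish_job(): hands the job in, once; it reports no verdict.
The state is a dict: "time": time; "qpos": joint angles; "joint_vel": joint speeds; "tau": joint torques, N m; "tool_pos": TCP position; "orientation": TCP orientation; "contact_force": force on the tool from outside, world axes, zero at the start; "torque": the same for the moment, N m; "grip_width": opening from 0.0 (shut) to 1.0 (fully open).
Only numpy, scipy, OpenCV 4.12 (cv2) and the standard library are available. Lean on these libraries where they do the work, as an engineer would, in place of code of your own. Each camera call takes 0.05 s, during which the arm holds its last target.

## Working session

There is one attempt and no reset: what is moved stays moved. The work goes in short steps, each a Python script; the robot and the scene stay as the last script left them, time stands still between calls to the robot, and variables do not carry over. Pictures are saved under pics/ and viewed, and the job is handed in when it is done.

```bash
mkdir -p pics; ls; python3 - <<'E'
from rig import arm, ungrasp, clamp, status, capture
import cv2,numpy as np
print(status.observe(), arm.hold_point_z)
for n in("side","top"):
    c=capture(n); cv2.imwrite(f"pics/{n}0.png",c["pixels"][:,:,::-1]); print(n,c["fx"],c["fy"],c["cx"],c["cy"]);print(np.round(c["cam_to_world"],4).tolist())
    np.savez(f"{n}0.npz",**c)
E
```

```text
pics
{'time': 0.0, 'qpos': array([64.93801396, 24.9365492 ,  1.4324046 , 90.18859951, -0.6658502 ,
       64.97242327, -4.30201254]), 'joint_vel': array([ 0.01635518, -0.01587735, -0.01443194,  0.07539862, -0.04158847,
        0.04705621,  0.09092142]), 'tau': array([-4.69493643e-04, -6.67861319e+01,  9.84351262e-01, -3.14460719e+01,
       -6.07128488e-02,  4.28659958e-02,  9.25015524e-05]), 'tool_pos': array([ 0.20514438, -0.58984208,  0.22594761]), 'orientation': array([-85.0669913 ,  89.91075985, 114.11142364]), 'contact_force': array([ 0.36651657,  0.71447163, -0.23638629]), 'torque': array([-0.02919763,  0.02476433,  0.03519543]), 'grip_width': 0.9990504181861263} 0.0188
side 406.7065647261804 406.7065647261804 270.6184166907638 210.90537056933326
[[-0.9802, 0.1484, -0.1311, 0.6887], [0.1976, 0.7751, -0.6002, 0.6775], [0.0126, -0.6142, -0.789, 1.0171], [0.0, 0.0, 0.0, 1.0]]
top 464.4133444118915 464.4133444118915 276.82551804542925 218.27004677075018
[[-0.3173, -0.7422, 0.5903, -0.1942], [-0.9481, 0.2364, -0.2125, 0.3314], [0.0182, -0.6271, -0.7787, 1.1502], [0.0, 0.0, 0.0, 1.0]]
```

View pics/side0.png

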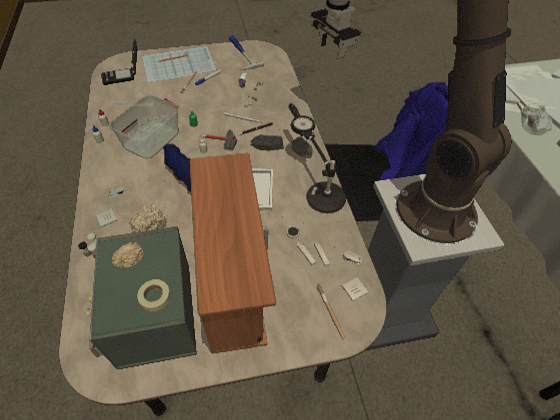

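View pics/top0.png

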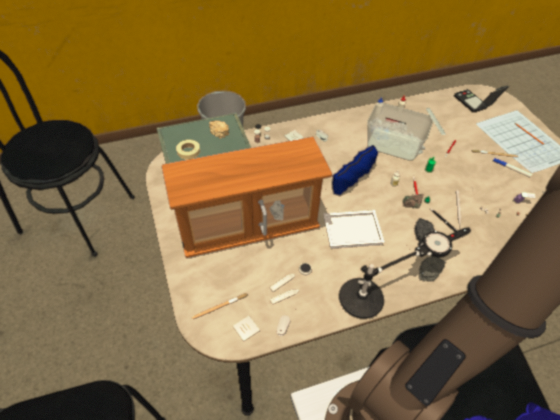

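```bash
python3 - <<'E'
import cv2
a=cv2.imread("pics/side0.png");b=cv2.imread("pics/top0.png")
cv2.imwrite("pics/s0c.png",cv2.resize(a[140:360,170:370],None,fx=2.7,fy=2.7,interpolation=cv2.INTER_CUBIC))
cv2.imwrite("pics/t0c.png",cv2.resize(b[130:330,150:400],None,fx=3,fy=3,interpolation=cv2.INTER_CUBIC))
E
```

```text
(no output)
```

View pics/s0c.png

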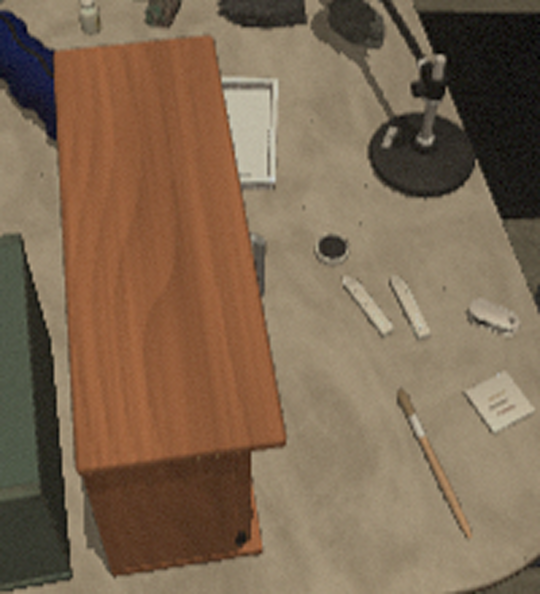

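View pics/t0c.png

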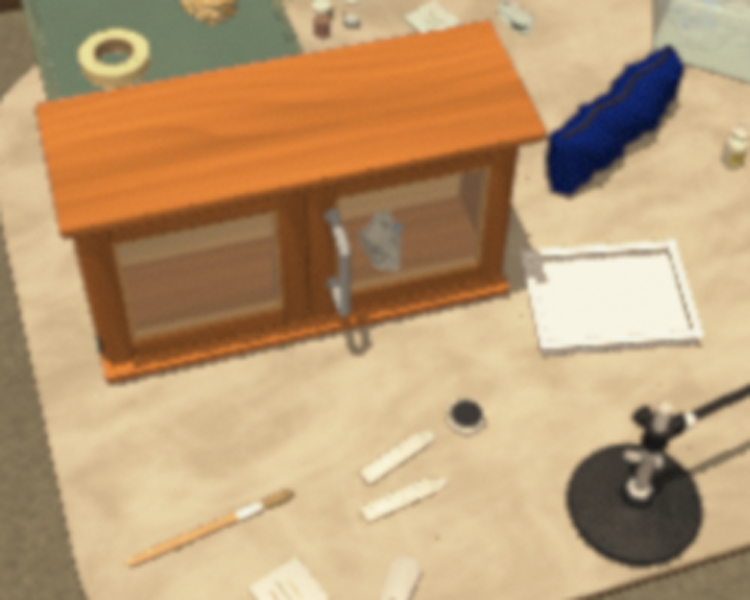

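```bash
cat > h.py <<'E'
import numpy as np, cv2
def ray(c,u,v):
    T=c["cam_to_world"]; d=np.array([(u-c["cx"])/c["fx"],(v-c["cy"])/c["fy"],1.]); return T[:3,3],T[:3,:3]@d
def onz(c,u,v,z):
    o,d=ray(c,u,v); return o+d*(z-o[2])/d[2]
def tri(c1,p1,c2,p2):
    A=np.zeros((3,3));b=np.zeros(3); R=[ray(c1,*p1),ray(c2,*p2)]
    for o,d in R:
        d=d/np.linalg.norm(d);P=np.eye(3)-np.outer(d,d);A+=P;b+=P@o
    x=np.linalg.solve(A,b)
    return x,[np.linalg.norm(np.cross(x-o,d/np.linalg.norm(d))) for o,d in R]
def proj(c,X):
    T=np.linalg.inv(c["cam_to_world"]);p=T[:3,:3]@np.asarray(X)+T[:3,3]
    return np.array([c["fx"]*p[0]/p[2]+c["cx"],c["fy"]*p[1]/p[2]+c["cy"]])
E
python3 - <<'E'
from h import *
S=dict(np.load("side0.npz"));T=dict(np.load("top0.npz"))
s=[(248.9,153.3),(275.6,304.1),(198.9,314.1),(190.4,158.5)]
t=[(331.7,174),(171.7,207.3),(162.7,164.3),(314,137.3)]
for a,b in zip(s,t):
    x,e=tri(S,a,T,b); print(np.round(x,4),np.round(e,4),np.round(onz(S,*a,.262),4),np.round(onz(T,*b,.262),4))
# colours
for n,c,p in(("s",S,[(230,230),(220,180),(230,280),(225,325)]),("t",T,[(240,170),(280,160),(185,190),(260,235),(185,250)])):
    for q in p: print(n,q,c["pixels"][q[1],q[0]])
E
```

```text
[ 0.581  -0.1001  0.2589] [0.0001 0.0001] [ 0.5814 -0.0968  0.262 ] [ 0.5784 -0.0987  0.262 ]
[0.5996 0.3292 0.2515] [0.0022 0.0022] [0.6    0.3362 0.262 ] [0.5918 0.3274 0.262 ]
[0.7531 0.324  0.2571] [0.0017 0.0017] [0.752 0.328 0.262] [0.7492 0.3227 0.262 ]
[ 0.7344 -0.1098  0.2575] [0.0006 0.0006] [ 0.7344 -0.1059  0.262 ] [ 0.729  -0.1069  0.262 ]
s (230, 230) [143  89  55]
s (220, 180) [133  85  56]
s (230, 280) [139  89  57]
s (225, 325) [90 57 35]
t (240, 170) [213 124  53]
t (280, 160) [210 122  53]
t (185, 190) [217 125  53]
t (260, 235) [127  74  37]
t (185, 250) [189 112  52]
```

```bash
python3 - <<'E'
from h import *
S=dict(np.load("side0.npz"));T=dict(np.load("top0.npz"))
def quad(c,seed,tol):
    im=cv2.cvtColor(c["pixels"],cv2.COLOR_RGB2BGR)
    m=np.zeros((422,562),np.uint8)
    lab=cv2.GaussianBlur(im,(0,0),0.7)
    ref=np.median(np.array([lab[q[1],q[0]] for q in seed]),0)
    k=(np.abs(lab.astype(float)-ref).max(2)<tol).astype(np.uint8)
    k=cv2.morphologyEx(k,cv2.MORPH_OPEN,np.ones((3,3)))
    n,l,st,_=cv2.connectedComponentsWithStats(k,connectivity=4)
    i=l[seed[0][1],seed[0][0]]; k=(l==i).astype(np.uint8)
    k=cv2.morphologyEx(k,cv2.MORPH_CLOSE,np.ones((9,9)))
    cn=max(cv2.findContours(k,0,cv2.CHAIN_APPROX_NONE)[0],key=cv2.contourArea)
    h=cv2.convexHull(cn)
    for eps in np.arange(2,15,.5):
        a=cv2.approxPolyDP(h,eps,True)
        if len(a)<=4:break
    a=a[:,0].astype(float); pts=cn[:,0].astype(float); L=[]
    for j in range(4):
        p,q=a[j],a[(j+1)%4];d=(q-p);ln=np.linalg.norm(d);d/=ln
        t=(pts-p)@d;dist=np.abs((pts-p)@np.array([-d[1],d[0]]))
        s=pts[(t>.08*ln)&(t<.92*ln)&(dist<3)].astype(np.float32)
        v=cv2.fitLine(s,cv2.DIST_HUBER,0,.01,.01).ravel();L.append(np.cross([v[2],v[3],1],[v[2]+v[0],v[3]+v[1],1]))
    out=[]
    for j in range(4):
        x=np.cross(L[j-1],L[j]);out.append(x[:2]/x[2])
    vis=im.copy();cv2.polylines(vis,[np.round(np.array(out)).astype(int)],True,(0,255,0),1)
    return np.array(out),vis
for n,c,seed,tol in(("s",S,[(230,230),(220,180),(230,280)],28),("t",T,[(240,170),(280,160),(185,190)],30)):
    q,v=quad(c,seed,tol)
    cv2.imwrite(f"pics/q_{n}.png",cv2.resize(v[120:340,140:380],None,fx=2.5,fy=2.5))
    for p in q: print(n,np.round(p,1),np.round(onz(c,*p,.262),4))
E
```

```text
s [247.6 153. ] [ 0.5846 -0.0986  0.262 ]
s [275.6 302.3] [0.5992 0.3324 0.262 ]
s [197.4 314. ] [0.7549 0.3273 0.262 ]
s [189.9 159. ] [ 0.7358 -0.1044  0.262 ]
t [331.3 173.4] [ 0.5809 -0.0986  0.262 ]
t [170.4 206.1] [0.5966 0.3297 0.262 ]
t [161.8 164.4] [0.7496 0.3249 0.262 ]
t [312.2 137.7] [ 0.729  -0.1014  0.262 ]
```

```bash
python3 -c "
import cv2,numpy as np
cv2.imwrite('pics/qq.png',cv2.resize(np.hstack([cv2.imread('pics/q_s.png'),cv2.imread('pics/q_t.png')]),(800,367)))"
```

```text
(no output)
```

View pics/qq.png

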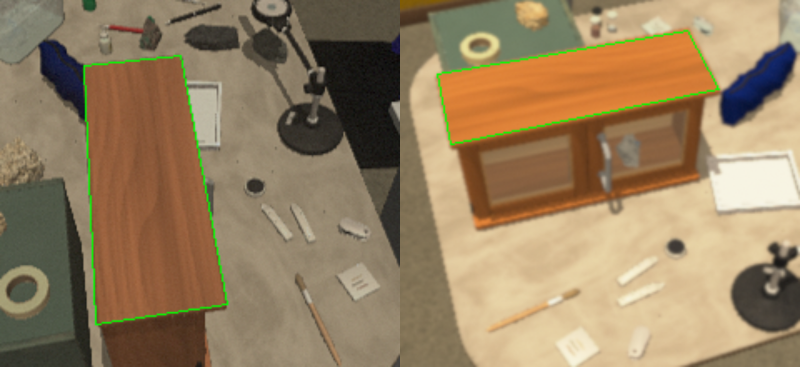

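```bash
cat >> h.py <<'E'
YAW=np.radians(-2.35); O=np.array([.7004,.1117,0.])
Rc=np.array([[np.cos(YAW),-np.sin(YAW),0],[np.sin(YAW),np.cos(YAW),0],[0,0,1]])
def W(p): return O+Rc@np.array(p,float)
E
python3 - <<'E'
from h import *
S=dict(np.load("side0.npz"));T=dict(np.load("top0.npz"))
P={"floorL":(-72,210,0),"floorR":(-72,-210,0),"ht":(-127,-24,174),"hb":(-127,-24,86),"foldt":(-85,0,226),"foldb":(-85,0,26),"fl":(-85,200,226),"fr":(-85,-200,226),"frb":(-85,-200,26),"flb":(-85,200,26)}
for k,c in(("s",S),("t",T)):
    im=cv2.resize(c["pixels"][130:330,150:400,::-1],None,fx=3,fy=3,interpolation=cv2.INTER_CUBIC)
    for n,p in P.items():
        q=proj(c,W(np.array(p)/1000)); r=np.round((q-[150,130])*3+1).astype(int)
        cv2.circle(im,tuple(int(x) for x in r),3,(0,255,0),1)
    cv2.imwrite(f"pics/p_{k}.png",im)
E
```

```text
(no output)
```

View pics/p_s.png

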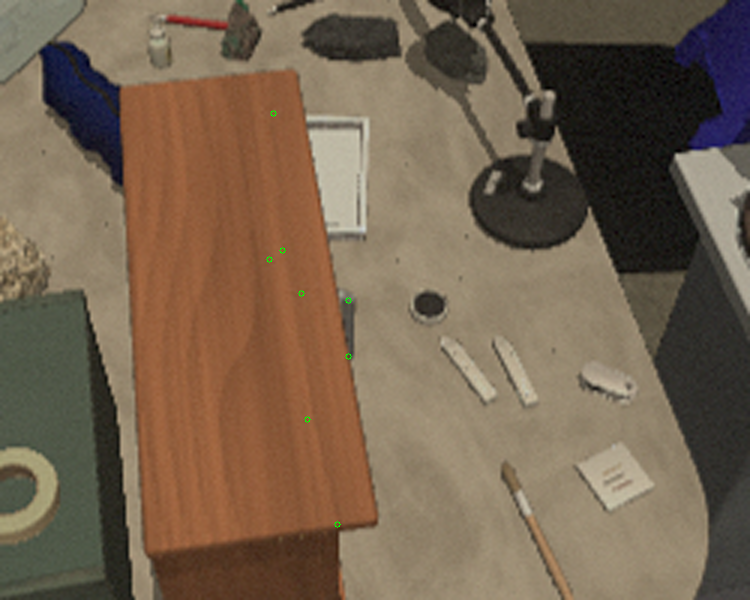

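View pics/p_t.png

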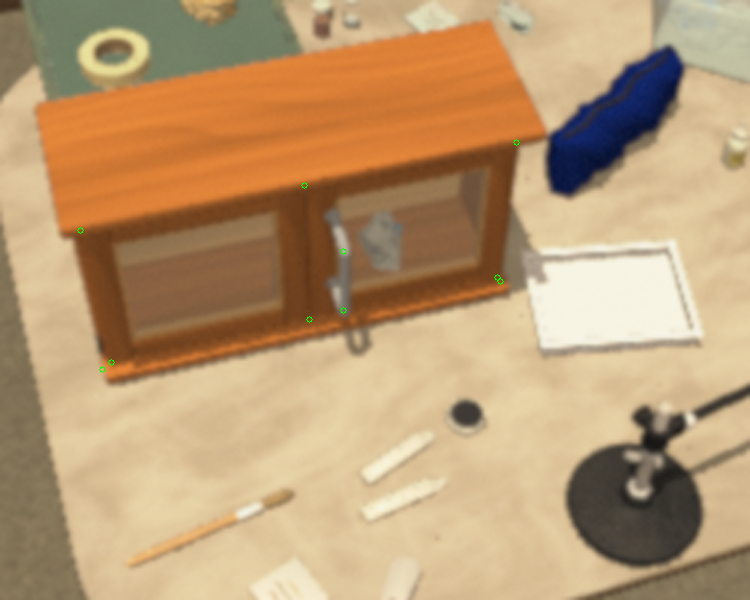

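```bash
python3 - <<'E'
from h import *
S=dict(np.load("side0.npz"));T=dict(np.load("top0.npz"))
t=lambda x,y:(150+x/3,130+y/3)
s=lambda x,y:(170+x/2.7,140+y/2.7)
def both(n,a,b): 
    x,e=tri(S,a,T,b);print(n,np.round(x,4),np.round(e,4))
# foot centre z~.01
print("foot",onz(T,*t(635,503),.01),onz(S,*s(422,153),.012))
both("rodtop",s(432,62),t(657,408))
both("lens",(303,124),(436,243))
both("handleend",(291,105),(465,231))
# tray outer rim corners
for n,p in dict(FL=(540,352),FR=(700,342),BR=(675,242)).items(): print("tray",n,onz(T,*t(*p),.02))
for n,p in dict(a=(278,78),b=(275,187)).items(): print("trayS",n,onz(S,*s(*p),.02))
both("trayFR",s(278,78),t(700,342)); both("trayFL",s(275,187),t(540,352))
for z in(.025,.06): print("marble",z,(Rc.T@(onz(T,*t(382,243),z)-O)).round(3))
E
```

```text
foot [ 0.3295181 -0.1146937  0.01     ] [ 0.33364303 -0.11036801  0.012     ]
rodtop [ 0.3388 -0.1143  0.1605] [0.002 0.002]
lens [ 0.3642 -0.3319  0.1326] [0.0005 0.0005]
handleend [ 0.3793 -0.436   0.1298] [0.0032 0.0032]
tray FL [ 0.50878347 -0.09287548  0.02      ]
tray FR [ 0.47105478 -0.25076077  0.02      ]
tray BR [ 0.59709185 -0.28471228  0.02      ]
trayS a [ 0.47964069 -0.25588543  0.02      ]
trayS b [ 0.51791876 -0.08663562  0.02      ]
trayFR [ 0.4774 -0.2576  0.0135] [0.0034 0.0034]
trayFL [ 0.516  -0.0969  0.0077] [0.0007 0.0007]
marble 0.025 [-0.01  -0.099  0.025]
marble 0.06 [-0.038 -0.09   0.06 ]
```

```bash
python3 - <<'E'
import cv2
a=cv2.imread("pics/side0.png");b=cv2.imread("pics/top0.png")
cv2.imwrite("pics/s0d.png",cv2.resize(a[90:220,240:370],None,fx=4.5,fy=4.5,interpolation=cv2.INTER_CUBIC))
cv2.imwrite("pics/t0d.png",cv2.resize(b[190:330,310:500],None,fx=4,fy=4,interpolation=cv2.INTER_CUBIC))
E
```

```text
(no output)
```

View pics/s0d.png

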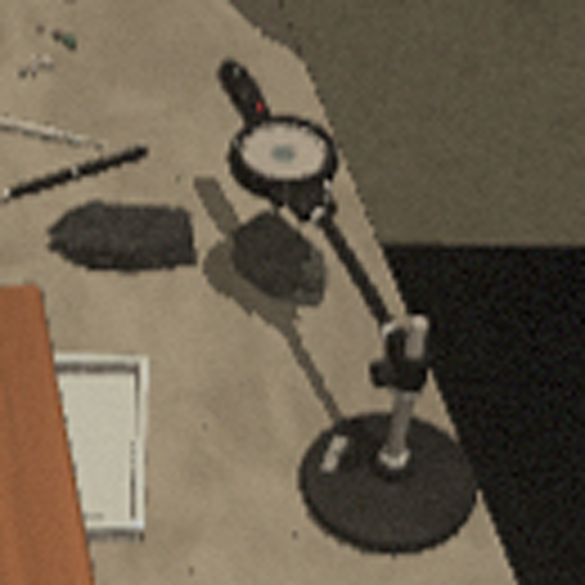

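View pics/t0d.png

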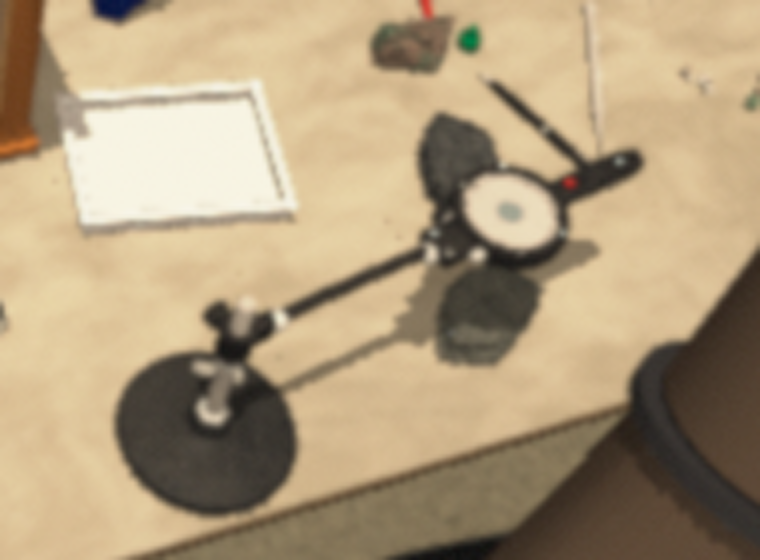

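```bash
cat >> h.py <<'E'
def tdir(pitch,yaw):
    p,y=np.radians([pitch,yaw]); return np.array([np.cos(p)*np.cos(y),np.cos(p)*np.sin(y),-np.sin(p)])
def tcp(gp,pitch,yaw,hold=.0188): return np.asarray(gp)+hold*tdir(pitch,yaw)
def handle(q,dz=0):
    xl=np.array([np.cos(q),np.sin(q)]);yl=np.array([-np.sin(q),np.cos(q)])
    f=np.array([-.071,.2])+.2*np.array([-np.sin(q),-np.cos(q)])
    h=f-.056*xl-.024*yl
    return W([h[0],h[1],.13+dz])
YD=np.degrees(YAW)
E
python3 - <<'E'
from h import *
from rig import arm
for roll in(0,180):
  for th in(25,35,45):
    print("roll",roll,"th",th)
    for q in(0,.5,1.,1.49):
      for lag in(0,25,-25):
        y=YD+np.degrees(q)-lag
        j=arm.inverse_kinematics(tcp(handle(q),th,y),[roll,th,y])
        print(q,lag,None if j is None else np.round(j).astype(int))
    for nm,g,y in(("stoneR",W([-.025,-.09,.048]),YD),("stoneL",W([-.025,.09,.048]),YD),("stoneM",W([-.025,.0,.048]),YD),("tray",[.552,-.185,.035],-13)):
        j=arm.inverse_kinematics(tcp(g,th,y),[roll,th,y])
        print(nm,None if j is None else np.round(j).astype(int))
E
```

```text
roll 0 th 25
0 0 None
0 25 [ -7  53 -56 135 106 103 -72]
0 -25 None
0.5 0 None
0.5 25 None
0.5 -25 [ 64  58 -64 140 221  20 -53]
1.0 0 None
1.0 25 None
1.0 -25 [  37   43  -30  129  -73   48 -108]
1.49 0 [  44   56  -59  129  -68   22 -118]
1.49 25 None
1.49 -25 [   4   44   -6  113  -62   71 -115]
stoneR [ 25  65 -51 137 159  86 -47]
stoneL [-23  52 -20 130 138  75 -78]
stoneM [ -4  55 -30 135 149  82 -71]
tray None
roll 0 th 35
0 0 [ 16  44 -61 144 128  75 -53]
0 25 [ -3  44 -55 133 101  85 -64]
0 -25 [ 39  44 -61 143 160  46 -40]
0.5 0 None
0.5 25 None
0.5 -25 [ 60  47 -64 139 219  14 -63]
1.0 0 None
1.0 25 None
1.0 -25 [  26   34  -19  130  -73   47 -115]
1.49 0 [  32   41  -45  129  -73   28 -122]
1.49 25 [ 36  44 -62 144 188  27 -44]
1.49 -25 [   3   38   -8  114  -57   62 -122]
stoneR [ 32  63 -62 133 145  73 -35]
stoneL [  0  56 -49 126 131  74 -51]
stoneM [-13  44 -16 133 146  57 -76]
tray None
roll 0 th 45
0 0 [ 19  34 -58 137 117  53 -43]
0 25 [  5  39 -58 129  94  72 -52]
0 -25 [ 38  36 -60 137 143  29 -31]
0.5 0 None
0.5 25 None
0.5 -25 [  50   33  -54  136  252   11 -10
[... 1075 characters left out ...]
 188  27 136]
1.49 -25 [ 30  48 -48 111 -29  46  32]
stoneR [ 25  56 -51 134 147  68 134]
stoneL [ -5  51 -41 126 131  69 123]
stoneM [ 13  56 -51 131 139  73 131]
tray None
roll 180 th 45
0 0 [ -2  25 -30 139 125  39 123]
0 25 [-55  27  22 133  92  30 120]
0 -25 [ 38  36 -60 137 143  29 149]
0.5 0 None
0.5 25 None
0.5 -25 [ 50  33 -54 136 252  11  74]
1.0 0 [ 48  35 -62 141 208   9 114]
1.0 25 None
1.0 -25 [ 38  33 -43 128 -52  29  38]
1.49 0 [ 25  33 -42 127 -61  25  39]
1.49 25 [ 31  35 -61 139 177  14 136]
1.49 -25 [ 25  42 -46 112 -24  43  23]
stoneR [ 19  44 -40 129 137  45 133]
stoneL [-18  41 -19 123 123  41 122]
stoneM [  0  41 -30 127 131  44 125]
tray [ 52  49 -51 141 148  52 138]
```

```bash
python3 - <<'E'
from h import *
from rig import arm
roll=180
for th in(50,60,70):
    for q in(0,.4,.8,1.2,1.49):
      r=[]
      for y in range(-45,91,15):
        j=arm.inverse_kinematics(tcp(handle(q),th,y),[roll,th,y])
        r.append("%4d:"%y+("  -" if j is None else ",".join("%d"%x for x in j)))
      print(th,q,round(YD+np.degrees(q))," | ".join(r))
    for nm,g,y in(("stoneR",W([-.025,-.09,.048]),YD),("stoneL",W([-.025,.09,.048]),YD),("stoneM",W([-.025,.0,.048]),YD),("tray",[.552,-.185,.035],-13)):
        j=arm.inverse_kinematics(tcp(g,th,y),[roll,th,y])
        print(nm,None if j is None else np.round(j).astype(int))
E
```

```text
50 0 -2  -45:4,43,-61,117,80,80,126 |  -30:-4,30,-40,125,84,55,133 |  -15:-55,24,31,136,115,16,113 |    0:-16,20,-9,136,128,23,121 |   15:17,24,-39,135,138,21,136 |   30:33,29,-49,132,151,11,145 |   45:50,42,-68,126,79,11,-120 |   60:36,32,-40,120,-46,20,16 |   75:35,36,-37,112,-33,33,16 |   90:34,40,-39,104,-22,46,18
50 0.4 21  -45:1,39,-61,124,76,78,119 |  -30:-1,29,-50,132,83,61,126 |  -15:-54,19,21,143,109,24,114 |    0:-11,17,-19,144,125,29,120 |   15:24,23,-49,142,136,27,135 |   30:41,28,-59,139,147,16,149 |   45:37,25,-42,135,250,11,63 |   60:40,29,-42,128,-58,19,29 |   75:38,32,-39,120,-39,31,24 |   90:37,36,-39,112,-26,43,23
50 0.8 43  -45:-5,38,-61,126,71,80,114 |  -30:-2,33,-61,134,80,71,120 |  -15:-56,17,11,144,96,30,117 |    0:  - |   15:  - |   30:  - |   45:45,28,-60,140,179,8,130 |   60:40,27,-47,134,-72,15,39 |   75:37,29,-41,127,-47,27,29 |   90:36,33,-40,119,-31,38,26
50 1.2 66  -45:-13,40,-61,121,68,84,111 |  -30:-11,36,-61,129,75,76,117 |  -15:-57,19,1,140,82,37,123 |    0:-51,16,1,146,107,31,116 |   15:  - |   30:  - |   45:32,27,-59,142,159,15,139 |   60:35,28,
[... 3238 characters left out ...]
   0:-66,15,35,133,8,16,-131 |   15:-10,15,-27,131,42,20,-148 |   30:3,16,-37,130,35,18,-123 |   45:9,18,-39,129,18,17,-88 |   60:14,20,-41,126,4,21,-57 |   75:19,24,-46,123,2,27,-39 |   90:22,27,-49,119,4,33,-25
70 1.49 83  -45:-4,36,-61,113,56,68,130 |  -30:-3,34,-61,117,59,62,142 |  -15:-81,22,45,126,0,24,-144 |    0:-56,16,15,128,23,22,-153 |   15:-21,17,-22,127,41,23,-153 |   30:-8,18,-33,127,38,20,-132 |   45:0,20,-38,126,27,19,-103 |   60:4,21,-39,124,11,21,-70 |   75:11,25,-45,120,8,26,-51 |   90:17,30,-52,116,11,33,-38
stoneR [ -11   34    3  112    8   14 -108]
stoneL [ -26   37    1  106   24   21 -139]
stoneM [ -18   35    0  110   22   17 -130]
tray [  1  31  16 126 -66   9 -25]
```

```bash
cat > fitk.py <<'E'
from h import *
from rig import arm
from scipy.spatial.transform import Rotation as R
from scipy.optimize import least_squares
rng=np.random.default_rng(0);D=[]
while len(D)<80:
    p=[rng.uniform(.35,.65),rng.uniform(-.4,.4),rng.uniform(.1,.4)];o=[rng.uniform(-180,180),rng.uniform(30,85),rng.uniform(-90,90)]
    j=arm.inverse_kinematics(p,o)
    if j is not None:D.append((p,o,j))
P=np.array([d[0] for d in D]);Ro=R.from_euler('xyz',[d[1] for d in D],degrees=True);J=np.radians([d[2] for d in D])
def fk(v,J):
    n=len(J);T=R.identity(n);p=np.zeros((n,3));pts=[]
    ax="zyzyzyz"
    for i in range(7):
        T=T*R.from_euler(ax[i],J[:,i]); p=p+T.apply([v[2*i],0,v[2*i+1]]);pts.append(p)
    return p,T,pts
_,T,_=fk(np.zeros(14),J)
F=(T.inv()*Ro); print("tool rot",F.mean().as_matrix().round(3).tolist(),"spread",np.degrees((F.mean().inv()*F).magnitude().max()))
f=lambda v:(fk(v,J)[0]-P).ravel()
r=least_squares(f,np.full(14,.1));print(np.abs(r.fun).max(),r.x.round(4).tolist())
E
python3 fitk.py
```

```text
tool rot [[0.012, -0.924, 0.381], [-0.062, -0.381, -0.922], [0.998, -0.012, -0.062]] spread 167.88668424719043
0.8157118801653721 [-0.11, 0.277, 0.1443, -0.0028, -0.2888, 0.3408, -0.2895, -0.6724, 0.1047, 0.9593, -0.1039, 0.2339, 0.0504, 0.1819]
```

```bash
python3 - <<'E'
src=open('fitk.py').read().split("_,T,_=")[0]; exec(src)
import itertools
def sp(s,off):
    _,T,_=fk(np.zeros(14),J*s+off)
    # Ro = B*T*F : test with relative, B unknown Rz(b) merges into j1 ; assume
    F=T.inv()*Ro; return np.degrees((F.mean().inv()*F).magnitude().mean())
best=[]
for s in itertools.product([1,-1],repeat=7):
  for o1 in(0,):
    best.append((sp(np.array(s),0),s))
best.sort();print(best[:4])
# euler convention check: start pose
print(J[0],D[0][1])
E
```

```text
[(np.float64(6.662857558426214e-10), (-1, 1, -1, 1, -1, 1, -1)), (np.float64(38.07861658234779), (-1, 1, -1, -1, 1, 1, 1)), (np.float64(46.674074537618466), (-1, -1, -1, 1, -1, 1, -1)), (np.float64(54.10906318571222), (-1, 1, -1, -1, 1, -1, -1))]
[ 0.68981609  0.54114008 -0.40630631  1.78903489 -0.08009618  0.86618749
  0.00933297] [-174.05005120972953, 74.72986315601499, 74.2960039099899]
```

```bash
python3 - <<'E'
src=open('fitk.py').read().split("_,T,_=")[0]; exec(src)
J=J*np.array([-1,1,-1,1,-1,1,-1])
_,T,_=fk(np.zeros(14),J);F=(T.inv()*Ro).mean();print(F.as_matrix().round(3).tolist())
r=least_squares(lambda v:(fk(v,J)[0]-P).ravel(),np.full(14,.1));print(np.abs(r.fun).max(),r.x.round(4).tolist())
_,_,pts=fk(r.x,J[:1]);print(np.round(np.array(pts)[:,0],3))
E
```

```text
[[-0.0, -1.0, 0.0], [0.0, -0.0, -1.0], [1.0, -0.0, 0.0]]
0.08815787585511237 [0.0064, 0.267, 0.0394, 0.1828, -0.0442, 0.3748, 0.0065, 0.7835, -0.0095, -0.3609, 0.0025, 1.6002, -0.005, -1.2312]
[[ 0.005 -0.004  0.267]
 [ 0.104 -0.085  0.403]
 [ 0.215 -0.2    0.746]
 [ 0.8   -0.292  0.233]
 [ 0.534 -0.252  0.474]
 [ 0.646  0.154 -1.07 ]
 [ 0.563 -0.16   0.118]]
```

```bash
python3 - <<'E'
src=open('fitk.py').read().split("_,T,_=")[0]; exec(src)
J=J*np.array([-1,1,-1,1,-1,1,-1])
T=R.identity(len(J));A=[np.tile(np.eye(3),(len(J),1))]
for i in range(7):
    T=T*R.from_euler("zyzyzyz"[i],J[:,i]);A.append(T.as_matrix().reshape(-1,3))
A=np.hstack(A);v,_,rk,_=np.linalg.lstsq(A,P.ravel(),rcond=1e-9)
print(rk,np.abs(A@v-P.ravel()).max());print(v.reshape(-1,3).round(4))
E
```

```text
17 9.022366187494413e-11
[[ 0.000e+00 -0.000e+00  1.361e-01]
 [-0.000e+00 -1.820e-02  1.361e-01]
 [ 0.000e+00 -1.820e-02  2.788e-01]
 [-0.000e+00 -8.300e-03  2.788e-01]
 [-0.000e+00 -8.300e-03  2.138e-01]
 [ 0.000e+00 -2.000e-04  2.138e-01]
 [-0.000e+00 -2.000e-04  1.852e-01]
 [-0.000e+00  0.000e+00  1.852e-01]]
```

```bash
cat > kin.py <<'E'
from h import *
from scipy.spatial.transform import Rotation as R
from scipy.optimize import least_squares
SG=np.array([-1,1,-1,1,-1,1,-1])
V=np.array([[0,0,.1361],[0,-.0182,.1361],[0,-.0182,.2788],[0,-.0083,.2788],[0,-.0083,.2138],[0,-.0002,.2138],[0,-.0002,.1852],[0,0,.1852]])
F=R.from_matrix([[0,-1,0],[0,0,-1],[1,0,0]])
LO=np.array([-149.89,-25.12,-72.63,4.76,-75.54,6.69,-157.13]);HI=np.array([149.89,119.58,75.52,147.25,255.54,114.76,157.13])
def fk(j):
    j=np.radians(j)*SG;T=R.identity();p=V[0].copy();pts=[p]
    for i in range(7):
        T=T*R.from_euler("zyzyzyz"[i],j[i]);p=p+T.apply(V[i+1]);pts.append(p)
    return p,T*F,pts
def ik(pos,o,seed,w=.002):
    Ro=R.from_euler('xyz',o,degrees=True)
    s=np.clip(seed,LO+2,HI-2)
    def f(j):
        p,Rr,_=fk(j);return np.r_[(p-pos)*20,(Ro.inv()*Rr).as_rotvec()*5,(j-seed)*w/20]
    r=least_squares(f,s,bounds=(LO+1,HI-1));p,Rr,_=fk(r.x)
    return r.x,np.linalg.norm(p-pos)*1e3,np.degrees((Ro.inv()*Rr).magnitude())
E
python3 - <<'E'
from kin import *
from rig import status
st=status.observe();p,Rr,_=fk(st["qpos"]);print(p,st["tool_pos"],Rr.as_euler('xyz',degrees=True))
for roll,s0 in((180,[-7,20,-13,120,30,22,-135]),):
  for th in(65,70):
    s=np.array(s0,float)
    g=handle(0,.016);y=YD
    back=-np.array([np.cos(np.radians(y)),np.sin(np.radians(y)),0])
    for off in(.09,.0):
        s,e,a=ik(tcp(g+back*off,th,y),[roll,th,y],s);print("pre",th,s.round(),round(e,2),round(a,2))
    for q in np.arange(.1,1.51,.1):
        y=YD+np.degrees(q)-np.interp(q,[0,.5,1.5],[0,10,15])
        s,e,a=ik(tcp(handle(q,.016),th,y),[roll,th,y],s);print(round(q,2),s.round(),round(e,2),round(a,2))
E
```

```text
[ 0.20508092 -0.58983981  0.22617339] [ 0.20514918 -0.58987293  0.226029  ] [-84.16850794  89.91985652 115.00975252]
pre 65 [ -33.   11.    8.  136.   41.   15. -156.] 0.0 0.0
pre 65 [ -20.   18.    0.  125.   33.   17. -143.] 0.0 0.0
0.1 [ -17.   16.   -2.  127.   33.   15. -138.] 0.0 0.0
0.2 [ -14.   15.   -5.  129.   32.   14. -133.] 0.0 0.0
0.3 [ -10.   14.   -9.  131.   30.   12. -128.] 0.0 0.0
0.4 [  -6.   13.  -13.  132.   29.   12. -123.] 0.0 0.0
0.5 [  -2.   13.  -18.  133.   27.   11. -117.] 0.0 0.0
0.6 [   6.   13.  -26.  133.   24.   11. -109.] 0.0 0.0
0.7 [  13.   14.  -33.  134.   21.   11. -102.] 0.0 0.0
0.8 [ 18.  15. -40. 133.  20.  11. -95.] 0.0 0.0
0.9 [ 23.  16. -46. 133.  19.  12. -90.] 0.0 0.0
1.0 [ 26.  18. -50. 132.  19.  13. -86.] 0.0 0.0
1.1 [ 27.  19. -54. 131.  20.  15. -82.] 0.0 0.0
1.2 [ 27.  21. -56. 130.  20.  16. -79.] 0.0 0.0
1.3 [ 27.  24. -58. 128.  21.  18. -76.] 0.0 0.0
1.4 [ 26.  26. -60. 126.  23.  20. -74.] 0.0 0.0
1.5 [ 24.  29. -61. 123.  24.  23. -71.] 0.0 0.0
pre 70 [ -13.   13.  -13.  130.   32.   23. -145.] 0.0 0.0
pre 70 [  -7.   20.  -14.  119.   29.   26. -137.] 0.0 0.0
0.1 [  -5.   18.  -16.  122.   29.   24. -133.] 0.0 0.0
0.2 [  -2.   17.  -19.  124.   28.   23. -128.] 0.0 0.0
0.3 [   1.   16.  -21.  126.   26.   21. -123.] 0.0 0.0
0.4 [   3.   15.  -24.  127.   25.   20. -118.] 0.0 0.0
0.5 [   6.   15.  -27.  128.   23.   20. -114.] 0.0 0.0
0.6 [  10.   15.  -31.  129.   21.   19. -107.] 0.0 0.0
0.7 [  13.   15.  -36.  130.   20.   19. -101.] 0.0 0.0
0.8 [ 16.  15. -40. 130.  18.  19. -95.] 0.0 0.0
0.9 [ 19.  16. -43. 129.  17.  20. -90.] 0.0 0.0
1.0 [ 20.  17. -47. 129.  17.  21. -86.] 0.0 0.0
1.1 [ 21.  19. -49. 128.  17.  22. -82.] 0.0 0.0
1.2 [ 21.  20. -51. 127.  18.  23. -79.] 0.0 0.0
1.3 [ 20.  22. -53. 125.  19.  24. -76.] 0.0 0.0
1.4 [ 19.  24. -55. 123.  20.  26. -73.] 0.0 0.0
1.5 [ 18.  27. -56. 121.  21.  28. -70.] 0.0 0.0
```

```bash
python3 - <<'E'
from kin import *
a=np.array([64.94,24.94,1.43,90.19,-.67,64.97,-4.3]);b=np.array([-13,13,-13,130,32,23,-145.])
m,e,_=ik([.25,-.45,.32],[0,89.9,-160],a); print(m.round(1),e)
for n,x,y in(("d",a,b),):
    for t in np.linspace(0,1,11):
        p,Rr,pts=fk(x+(y-x)*t);print(n,round(t,1),p.round(3),Rr.as_matrix()[:,0].round(2),pts[6].round(2))
E
```

```text
[ 57.4  11.   -3.   96.6   0.7  72.5 -15.8] 7.699877062264282e-05
d 0.0 [ 0.205 -0.59   0.226] [-0.  0. -1.] [ 0.21 -0.59  0.41]
d 0.1 [ 0.274 -0.55   0.212] [-0.02 -0.04 -1.  ] [ 0.28 -0.54  0.4 ]
d 0.2 [ 0.338 -0.502  0.2  ] [-0.02 -0.09 -1.  ] [ 0.34 -0.49  0.38]
d 0.3 [ 0.395 -0.445  0.188] [-0.01 -0.13 -0.99] [ 0.4  -0.42  0.37]
d 0.4 [ 0.444 -0.38   0.178] [ 0.03 -0.17 -0.99] [ 0.44 -0.35  0.36]
d 0.5 [ 0.484 -0.308  0.168] [ 0.08 -0.19 -0.98] [ 0.47 -0.27  0.35]
d 0.6 [ 0.512 -0.23   0.159] [ 0.13 -0.2  -0.97] [ 0.49 -0.19  0.34]
d 0.7 [ 0.528 -0.148  0.15 ] [ 0.2  -0.19 -0.96] [ 0.49 -0.11  0.33]
d 0.8 [ 0.529 -0.064  0.142] [ 0.26 -0.15 -0.96] [ 0.48 -0.04  0.32]
d 0.9 [0.516 0.019 0.134] [ 0.3  -0.09 -0.95] [0.46 0.04 0.31]
d 1.0 [0.488 0.099 0.126] [ 0.33 -0.02 -0.94] [0.43 0.1  0.3 ]
```

```bash
cat > go1.py <<'E'
from kin import *
from rig import arm,status,capture
th=70;y=YD
g=handle(0,.016);back=-np.array([np.cos(YAW),np.sin(YAW),0])
pre,e,_=ik(tcp(g+back*.08,th,y),[180,th,y],np.array([-13,13,-13,130,32,23,-145.]))
via,e2,_=ik(tcp(g+back*.08+[0,0,.12],th,y),[180,th,y],pre)
print(pre.round(),via.round(),e,e2)
a=status.observe()["qpos"]
for t in np.linspace(0,1,8): print(fk(a+(via-a)*t)[0].round(3))
arm.goto_joints(list(via));print(status.observe()["time"])
arm.goto_joints(list(pre));s=status.observe();print(s["time"],s["tool_pos"],tcp(g+back*.08,th,y),s["contact_force"])
for n in("side","top"):
    c=capture(n);np.savez(n+"1.npz",**c);cv2.imwrite(f"pics/{n}1.png",cv2.resize(c["pixels"][130:330,150:400,::-1],None,fx=3,fy=3))
E
python3 go1.py
```

```text
[ -12.   13.  -13.  129.   32.   23. -144.] [ -10.    3.  -14.  120.   15.   40. -126.] 1.1930752673749118e-05 0.0002050186280743551
[ 0.205 -0.59   0.226]
[ 0.31  -0.524  0.231]
[ 0.398 -0.44   0.235]
[ 0.465 -0.342  0.239]
[ 0.51  -0.234  0.242]
[ 0.53  -0.121  0.245]
[ 0.526 -0.009  0.247]
[0.499 0.096 0.248]
2.7333
3.2833 [0.49955056 0.09577661 0.12856628] [0.49901457 0.0959443  0.12833378] [0.67731586 0.33953527 0.56698271]
```

View pics/side1.png

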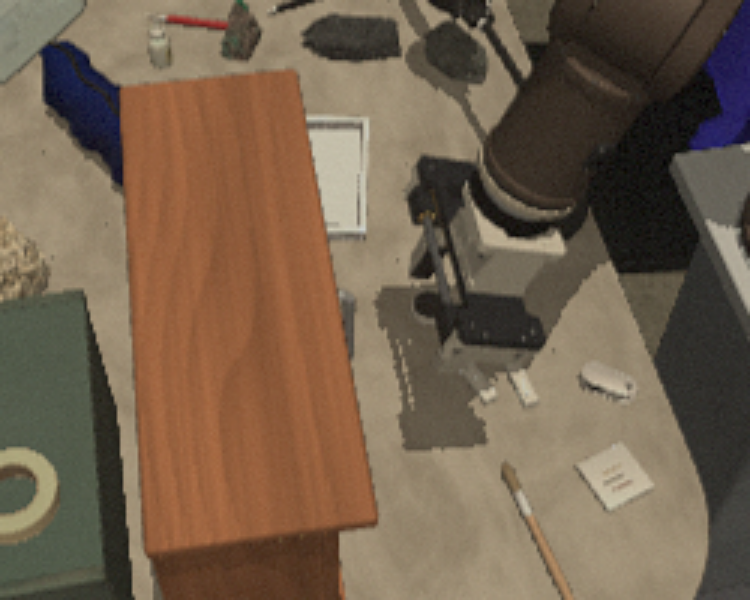

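View pics/top1.png

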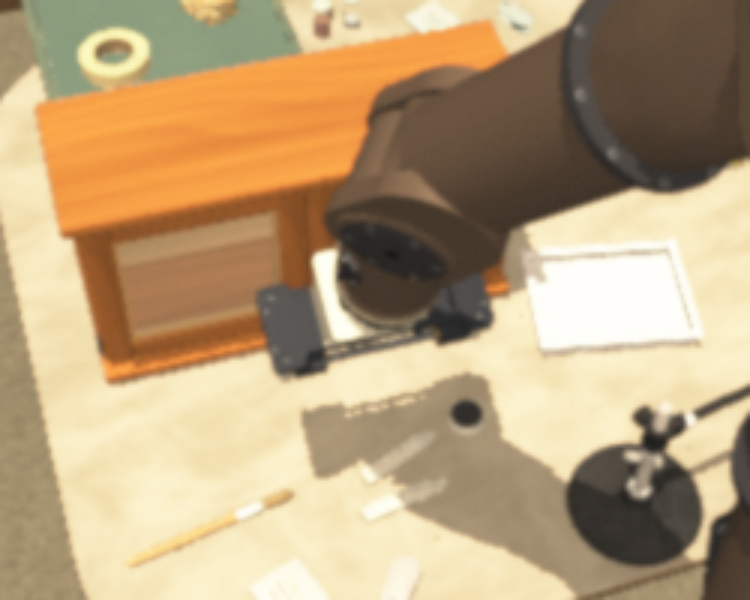

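```bash
python3 - <<'E'
from kin import *
from rig import arm,status,capture,clamp
th=70;y=YD
r=arm.move_l(list(tcp(handle(0,.016),th,y)),feed=.12,force_limit=10)
s=status.observe();print(r,s["time"],s["tool_pos"],s["contact_force"],s["qpos"].round(1))
if not r:
    clamp(30);s=status.observe();print(s["time"],s["grip_width"],s["contact_force"],s["tool_pos"])
for n in("side",):
    c=capture(n);cv2.imwrite(f"pics/{n}2.png",cv2.resize(c["pixels"][130:330,150:400,::-1],None,fx=3,fy=3))
E
```

```text
False 4.2 [0.57832153 0.09262785 0.12828611] [-0.71371762 -0.04616606  0.85776816] [  -7.9   19.6  -13.7  119.5   28.9   25.5 -136.9]
5.4417 0.10603428543760825 [-0.70884377 -5.32978112  2.54886664] [0.57885099 0.09079428 0.12824668]
```

View pics/side2.png

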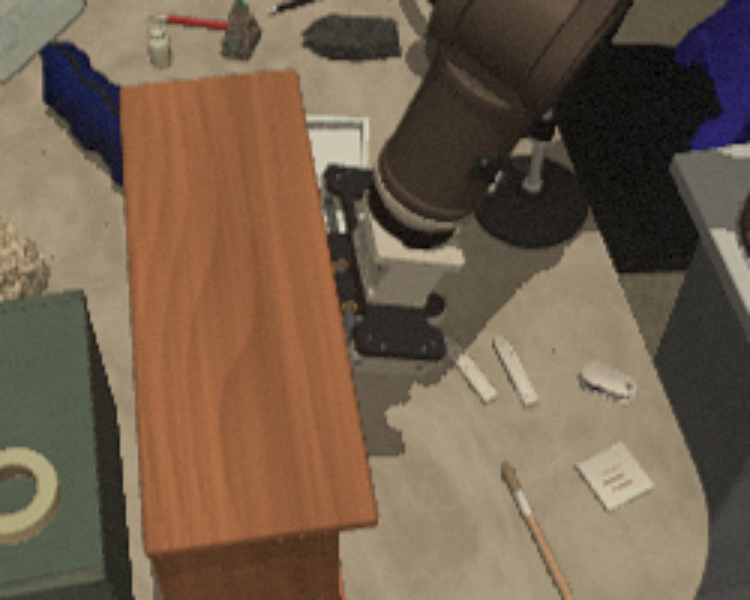

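```bash
sed -i 's/O=np.array(\[.7004,.1117,0.\])/O=np.array([.7004,.1097,0.])/' h.py; cat >> kin.py <<'E'
def lagf(q): return np.interp(q,[0,.5,1.5],[0,10,15])
def dpose(q,th=70,dz=.016):
    y=YD+np.degrees(q)-lagf(q); return list(tcp(handle(q,dz),th,y)),[180,th,y]
E
cat > pull.py <<'E'
import sys
from kin import *
from rig import arm,status,capture
q0,q1,n=float(sys.argv[1]),float(sys.argv[2]),int(sys.argv[3])
for q in np.linspace(q0,q1,n+1)[1:]:
    p,o=dpose(q);p0=status.observe()["tool_pos"]
    r=arm.move_l(p,feed=.1,attitude=o,force_limit=35)
    s=status.observe();F=s["contact_force"];rn=np.array([np.cos(q+YAW),np.sin(q+YAW)])
    print(round(q,2),r,round(s["time"],2),(s["tool_pos"]-p).round(4)*1e3,F.round(1),"norm",round(F[:2]@rn,1),"grip",round(s["grip_width"],3))
    if r: break
print(s["qpos"].round())
E
python3 pull.py 0 .6 5
```

```text
0.12 False 5.86 [0.  0.1 0. ] [ 0.9  1.5 -4.3] norm 1.0 grip 0.103
0.24 False 6.21 [ 0.4  0.1 -0. ] [ 2.6  1.8 -4.3] norm 2.9 grip 0.105
0.36 False 6.54 [ 0.5 -0.1 -0.1] [ 4.3  0.6 -6.2] norm 4.2 grip 0.104
0.48 False 6.87 [ 0.5 -0.5 -0.1] [ 3.3 -1.2 -4.8] norm 2.4 grip 0.104
0.6 False 7.19 [ 0.5 -0.9 -0.1] [ 2.8 -3.4 -4. ] norm 0.6 grip 0.103
[  10.   15.  -31.  129.   21.   19. -106.]
```

Pull is going well; forces are low. Continue.

```bash
python3 pull.py .6 1.38 7; python3 - <<'E'
from h import *
from rig import capture
for n in("side","top"):
    c=capture(n);np.savez(n+"3.npz",**c);cv2.imwrite(f"pics/{n}3.png",cv2.resize(c["pixels"][130:330,150:400,::-1],None,fx=3,fy=3))
E
```

```text
0.71 False 7.5 [ 0.3 -1.  -0.1] [-1.2 -5.2  1.5] norm -4.2 grip 0.106
0.82 False 7.82 [-0.1 -0.8 -0.2] [-5.5 -5.7  5.9] norm -8.0 grip 0.102
0.93 False 8.14 [-0.5 -0.4 -0.3] [-8.4 -6.3 11.1] norm -10.2 grip 0.103
1.05 False 8.48 [-0.8  0.2 -0.3] [-10.1  -5.2  12.2] norm -9.8 grip 0.099
1.16 False 8.83 [-1.   0.7 -0.3] [-11.5  -4.7  13.3] norm -9.3 grip 0.104
1.27 False 9.2 [-1.1  1.1 -0.3] [-11.1  -2.3  10.6] norm -5.9 grip 0.107
1.38 False 9.58 [-1.3  1.4 -0.3] [-10.8  -2.5   9.4] norm -4.9 grip 0.106
[ 19.  23. -54. 124.  18.  26. -73.]
```

View pics/side3.png

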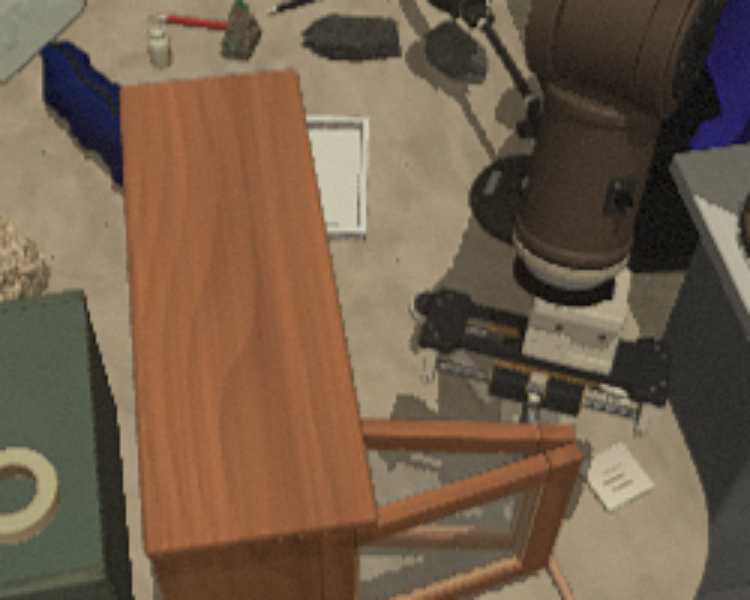

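View pics/top3.png

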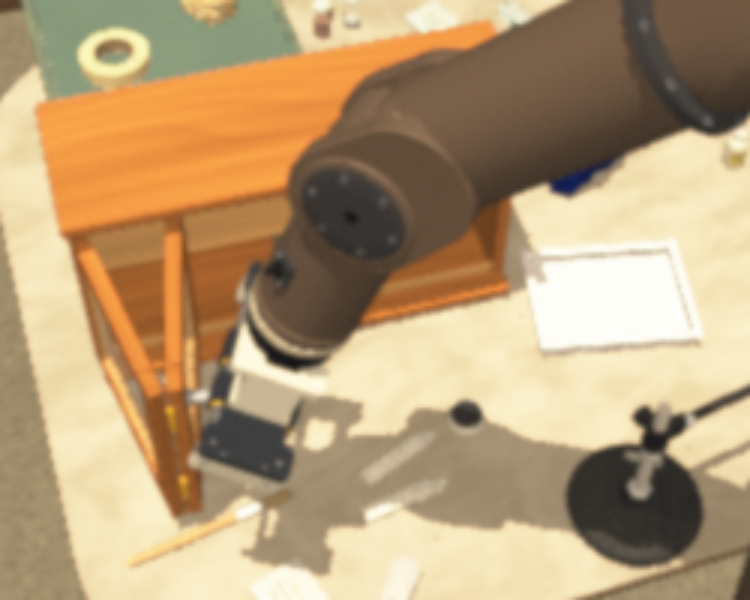

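```bash
python3 pull.py 1.38 1.5 4; python3 - <<'E'
from h import *
from rig import capture
for n in("side","top"):
    c=capture(n);np.savez(n+"4.npz",**c);cv2.imwrite(f"pics/{n}4.png",cv2.resize(c["pixels"][130:330,150:400,::-1],None,fx=3,fy=3))
E
```

```text
1.41 False 9.93 [-1.3  1.2 -0.2] [-10.1  -1.8   8.7] norm -3.8 grip 0.101
1.44 False 10.18 [-1.3  1.2 -0.2] [-10.6  -0.4   8.1] norm -2.2 grip 0.105
1.47 False 10.43 [-1.3  1.6 -0.4] [-7.   3.8 -1.6] norm 2.8 grip 0.103
1.5 False 10.68 [-1.5  1.1 -0.4] [-8.2 -0.9  5.4] norm -1.8 grip 0.101
[ 17.  26. -55. 121.  20.  28. -69.]
```

View pics/side4.png

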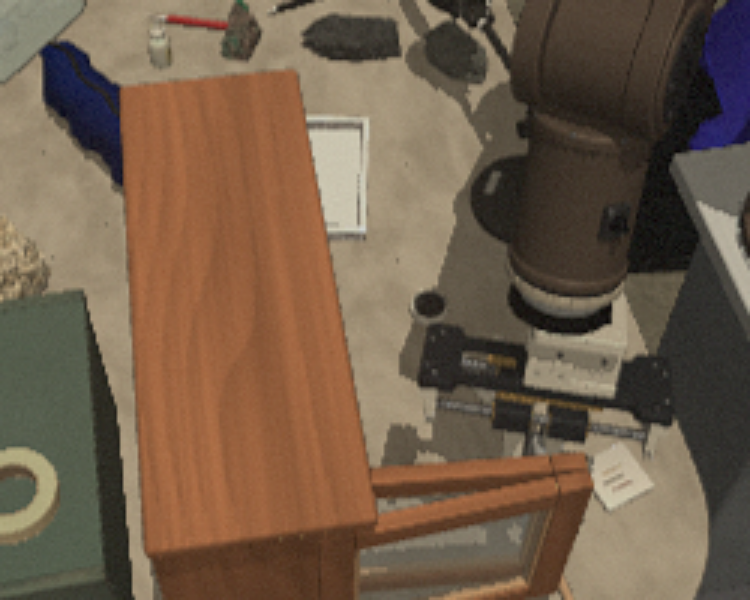

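```bash
sed -i 's/force_limit=35/force_limit=18/' pull.py; python3 pull.py 1.5 1.56 3; python3 - <<'E'
from kin import *
from rig import capture,status
s=status.observe();p=s["tool_pos"];print(p,s["contact_force"])
from scipy.spatial.transform import Rotation as R
_,Rr,_=fk(s["qpos"]);gp=p-.0188*Rr.as_matrix()[:,0];print("gp cup",Rc.T@(gp-O))
for q in(1.44,1.47,1.5,1.53):print(q,Rc.T@(handle(q)-O))
for n in("side","top"):
    c=capture(n);np.savez(n+"5.npz",**c);cv2.imwrite(f"pics/{n}5.png",cv2.resize(c["pixels"][240:350,250:380,::-1],None,fx=5,fy=5))
E
```

```text
1.52 False 11.03 [-2.  -1.8 -1.2] [-14.4 -14.8  19. ] norm -16.0 grip 0.102
1.54 False 11.28 [-2.5 -3.9 -2.2] [-16.5 -21.7  21.4] norm -22.9 grip 0.103
1.56 False 11.53 [-2.9 -5.4 -3. ] [-16.7 -26.2  18.6] norm -27.0 grip 0.1
[ 17.  28. -55. 119.  21.  30. -67.]
[0.45787349 0.2620054  0.12529773] [-16.66920636 -26.19165716  18.64681227]
gp cup [-0.25019391  0.13624792  0.1430453 ]
1.44 [-0.2528004   0.11526342  0.13      ]
1.47 [-0.25174173  0.12174407  0.13      ]
1.5 [-0.2505204   0.12829515  0.13      ]
1.53 [-0.24913752  0.13491075  0.13      ]
```

View pics/side5.png

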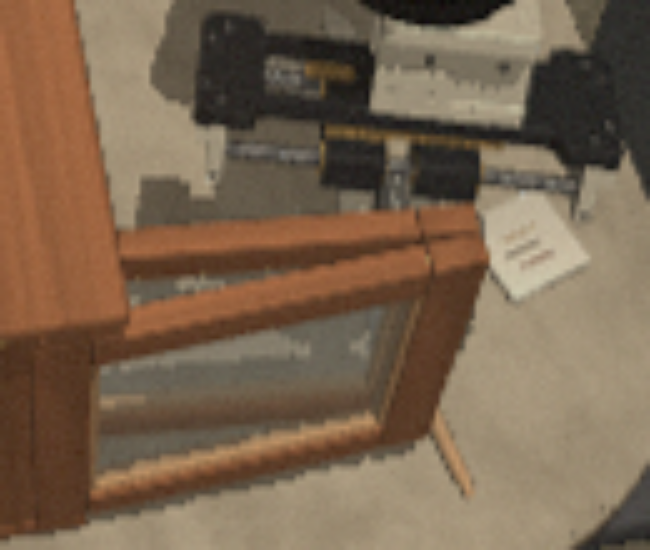

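```bash
python3 - <<'E'
from kin import *
from rig import arm,status,capture,ungrasp
p,o=dpose(1.495);arm.move_l(p,feed=.08,attitude=o)
s=status.observe();print(s["time"],s["contact_force"])
ungrasp();s=status.observe();print(s["time"],s["contact_force"],s["grip_width"])
q=1.495;xl=Rc@np.array([np.cos(q),np.sin(q),0])
r=arm.move_l(list(np.array(p)-.09*xl),feed=.15,force_limit=10);s=status.observe();print(r,s["time"],s["contact_force"],s["tool_pos"])
for n in("side","top"):
    c=capture(n);np.savez(n+"6.npz",**c);cv2.imwrite(f"pics/{n}6.png",cv2.resize(c["pixels"][130:350,150:400,::-1],None,fx=3,fy=2.7))
E
```

```text
11.9667 [ -8.12883233 -18.84996788   6.30103134]
13.3167 [-3.70945281 -3.23266023 -1.02251671] 0.9999314776277289
False 14.0667 [-1.79263975 -2.13962465 -0.23522561] [0.44742954 0.16353825 0.12852291]
```

View pics/side6.png

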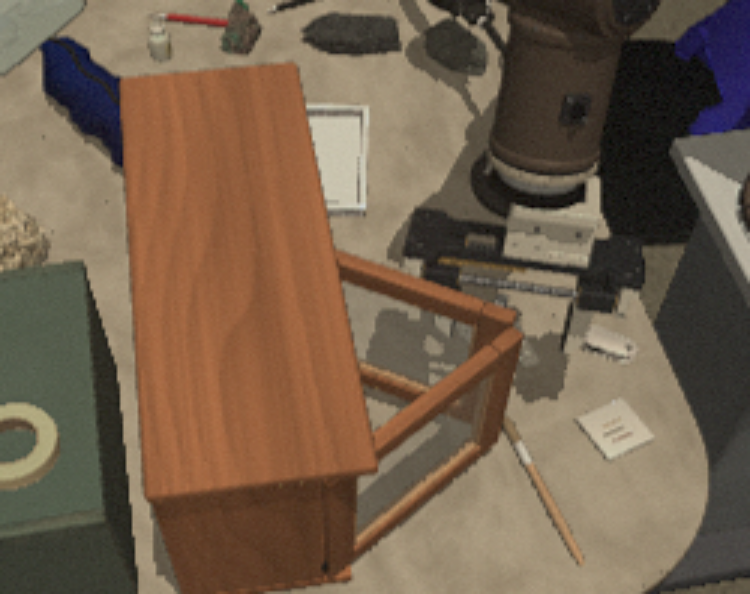

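View pics/top6.png

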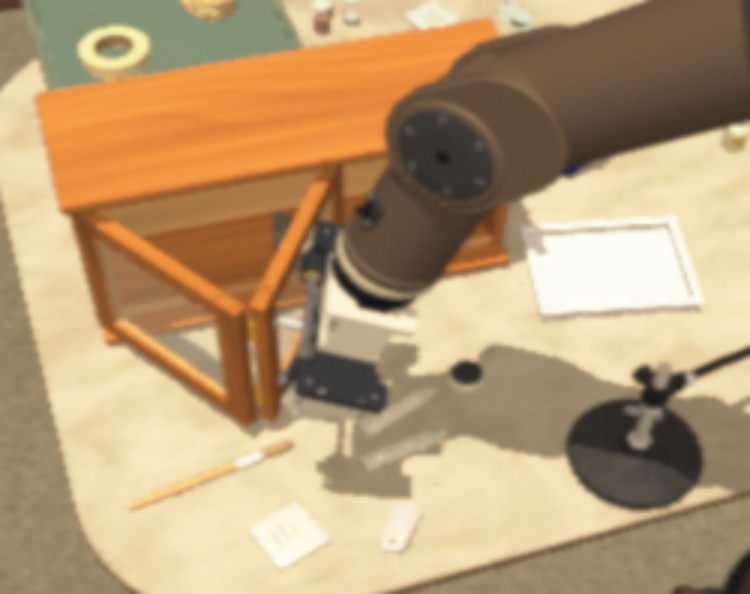

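```bash
python3 - <<'E'
from kin import *
from rig import capture,status
def fold(q,z=.226):
    return W([-.071-.2*np.sin(q),.2-.2*np.cos(q),z])
S=dict(np.load("side5.npz"));T=dict(np.load("top5.npz"))
for n,c in(("side",S),("top",T)):
    off=(250,240) if n=="side" else (150,200)
    w=(130,110) if n=="side" else (130,110)
    im=cv2.resize(c["pixels"][off[1]:off[1]+w[1],off[0]:off[0]+w[0],::-1],None,fx=6,fy=5*1.2)
    for q,col in((1.3,(255,0,0)),(1.4,(0,255,255)),(1.5,(0,255,0))):
        for z in(.226,.026):
            a=(proj(c,fold(q,z))-off)*6+3
            cv2.circle(im,tuple(int(v) for v in a.round()),4,col,-1)
        xl=np.array([np.cos(q),np.sin(q),0]);yl=np.array([-np.sin(q),np.cos(q),0])
        hb=W(np.array([-.071-.2*np.sin(q),.2-.2*np.cos(q),.226])-.014*xl)
        a=(proj(c,hb)-off)*6+3;cv2.circle(im,tuple(int(v) for v in a.round()),4,col,1)
        r=W([-.071,.2-.4*np.cos(q),.226]);b=(proj(c,r)-off)*6+3;a=(proj(c,fold(q))-off)*6+3
        cv2.line(im,tuple(int(v) for v in a.round()),tuple(int(v) for v in b.round()),col,1)
    cv2.imwrite(f"pics/ang_{n}.png",im)
s=status.observe();print(s["contact_force"],s["time"])
E
```

```text
[-1.69482477 -1.72415146 -1.30036885] 14.1667
```

View pics/ang_side.png

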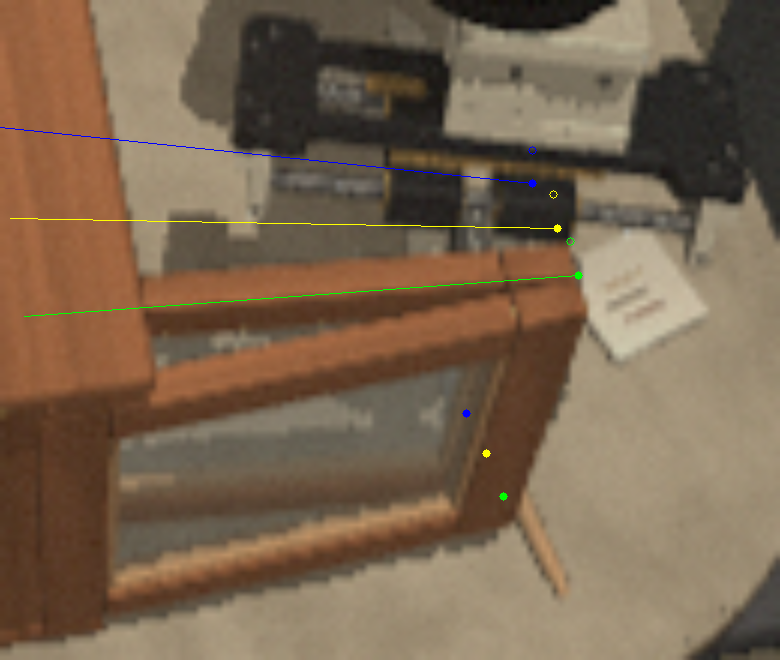

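View pics/ang_top.png

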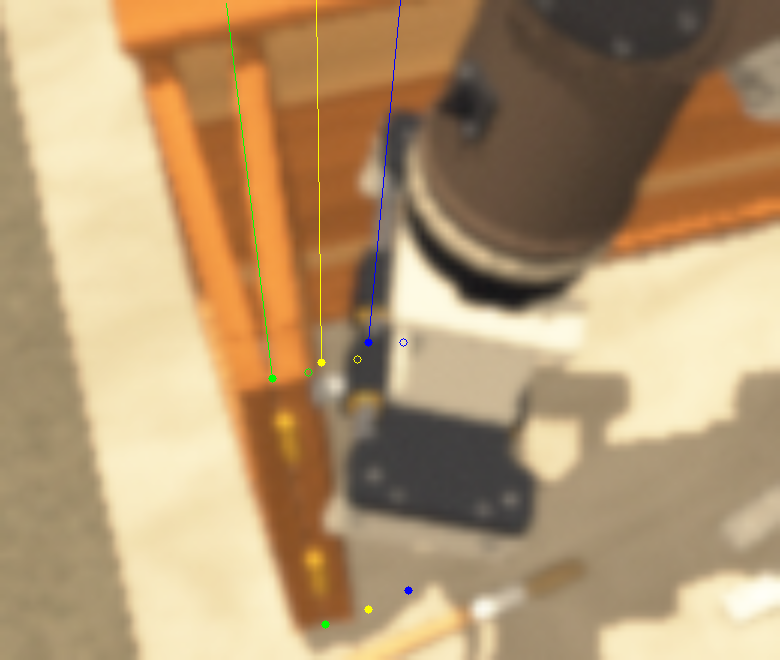

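```bash
python3 - <<'E'
from kin import *
from rig import capture,status
for n in("side","top"):
    c=capture(n);np.savez(n+"7.npz",**c)
S=dict(np.load("side7.npz"));T=dict(np.load("top7.npz"))
ims=[]
for c,o in((S,(240,200)),(T,(150,190))):
    ims.append(cv2.resize(c["pixels"][o[1]:o[1]+130,o[0]:o[0]+130,::-1],(400,400),interpolation=cv2.INTER_CUBIC))
cv2.imwrite("pics/now7.png",np.hstack(ims));print(status.observe()["contact_force"])
E
```

```text
[-1.22617641 -1.0622453   0.26331322]
```

View pics/now7.png

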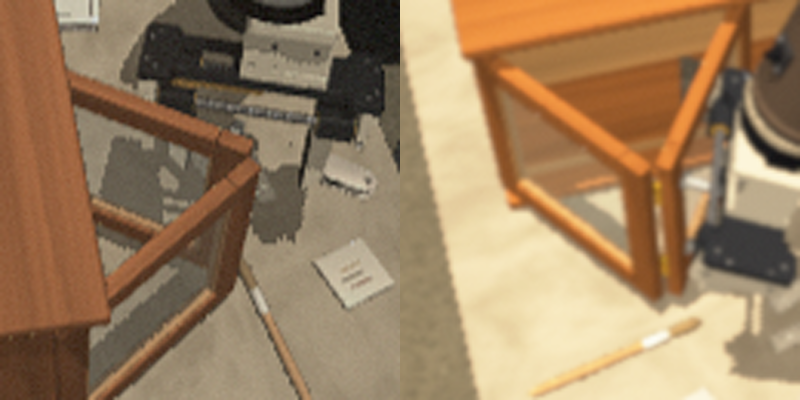

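```bash
python3 - <<'E'
from kin import *
from rig import status
s=status.observe();p,Rr,_=fk(s["qpos"]);M=Rr.as_matrix();gp=s["tool_pos"]-.0188*M[:,0]
print("gp",gp,s["orientation"])
for q in(.8,.9,.95,1.,1.1,1.2):
    d=M.T@(handle(q,.016)-gp); print(q,handle(q).round(3),"in tool mm",(d*1e3).round(0))
S=dict(np.load("side7.npz"));T=dict(np.load("top7.npz"))
# fold top outer corner measured
print(proj(S,W([-.071-.2*np.sin(.95),.2-.2*np.cos(.95),.226])),proj(T,W([-.071-.2*np.sin(.95),.2-.2*np.cos(.95),.226])))
for q in(.85,.9,.95,1.,1.05,1.1): f=W([-.071-.2*np.sin(q),.2-.2*np.cos(q),.226]);print(q,proj(S,f).round(1),proj(T,f).round(1))
E
```

```text
gp [0.44471903 0.15844377 0.14620265] [179.93288648  69.97033447  68.33019365]
0.8 [0.464 0.123 0.13 ] in tool mm [-9. 31. 24.]
0.9 [0.458 0.137 0.13 ] in tool mm [-5. 20. 15.]
0.95 [0.455 0.144 0.13 ] in tool mm [-3. 15.  9.]
1.0 [0.453 0.152 0.13 ] in tool mm [-1. 10.  3.]
1.1 [0.449 0.169 0.13 ] in tool mm [  4.   1. -10.]
1.2 [0.448 0.187 0.13 ] in tool mm [ 10.  -7. -26.]
[318.44442501 248.0599221 ] [233.67631833 241.07624598]
0.85 [311.7 243.1] [238.7 235.8]
0.9 [315.1 245.5] [236.3 238.5]
0.95 [318.4 248.1] [233.7 241.1]
1.0 [321.7 250.8] [230.9 243.6]
1.05 [324.7 253.6] [227.9 246. ]
1.1 [327.7 256.6] [224.8 248.4]
```

```bash
python3 - <<'E'
from kin import *
from rig import arm,status,capture,clamp
s=status.observe();o=s["orientation"]
r=arm.move_l(list(tcp(handle(1.0,.016),70,68.3)),feed=.05,force_limit=12)
s=status.observe();print(r,s["time"],s["contact_force"])
clamp(4);s=status.observe();print(s["time"],s["contact_force"],s["grip_width"],s["tool_pos"])
E
```

```text
False 14.6167 [-1.16349779 -1.78231202 -0.29739931]
15.8667 [ 3.65943848 -1.65884156 -2.4138918 ] 0.10852932363653492 [0.45567626 0.15770941 0.12854582]
```

```bash
sed -i 's/p,o=dpose(q);/p,o=dpose(q,70,.030);/' pull.py; python3 - <<'E'
from kin import *
from rig import arm,status,capture,clamp
p=status.observe()["tool_pos"]
r=arm.move_l(list(p+[0,0,.014]),feed=.05,force_limit=20)
s=status.observe();print(r,s["time"],s["contact_force"],s["tool_pos"],s["grip_width"])
clamp(20);s=status.observe();print(s["time"],s["contact_force"],s["grip_width"])
E
python3 pull.py 1.0 1.5 5
```

```text
False 16.3 [-2.96447679 -3.57878279  4.42081722] [0.45534326 0.15776816 0.14266116] 0.11532967779942749
16.5167 [-3.91484689 -3.1238663   7.40004046] 0.11169872696052094
1.1 True 16.88 [ 0.8 -1.5  0.6] [ 2.7 -2.8  1.4] norm -1.2 grip 0.107
[ 27.  19. -54. 126.  14.  25. -75.]
```

```bash
sed -i 's/force_limit=18/force_limit=30/' pull.py; python3 pull.py 1.1 1.46 4
```

```text
1.19 False 17.24 [0.3 0.6 0.4] [-2.6 -3.8  8.1] norm -4.5 grip 0.111
1.28 False 17.57 [-0.2  0.5  0.3] [-6.3 -2.4 12.3] norm -4.4 grip 0.108
1.37 False 17.9 [-0.8  0.8  0.2] [-6.3 -2.4 13.2] norm -3.8 grip 0.11
1.46 False 18.24 [-1.2  1.   0.1] [-6.6  0.6  9. ] norm -0.4 grip 0.113
[ 20.  25. -57. 121.  18.  29. -69.]
```

```bash
python3 pull.py 1.46 1.53 5; python3 - <<'E'
from h import *
from rig import capture
ims=[]
for n,o in(("side",(240,200)),("top",(150,190))):
    c=capture(n);np.savez(n+"8.npz",**c)
    ims.append(cv2.resize(c["pixels"][o[1]:o[1]+130,o[0]:o[0]+130,::-1],(400,400),interpolation=cv2.INTER_CUBIC))
cv2.imwrite("pics/now8.png",np.hstack(ims))
E
```

```text
1.47 False 18.49 [-1.4  0.4 -0.1] [-5.6  1.2  5.4] norm 0.4 grip 0.115
1.49 False 18.74 [-1.4  0.9 -0.1] [-5.6  4.   2.6] norm 3.2 grip 0.113
1.5 False 18.99 [-1.6  0.4 -0.2] [-7.  -1.   9.9] norm -1.7 grip 0.112
1.52 False 19.24 [-1.8  0.5 -0.2] [-8.6 -0.6 10.3] norm -1.4 grip 0.113
1.53 False 19.49 [-2.3 -1.4 -0.8] [-11.8  -9.4  16.5] norm -10.3 grip 0.113
[ 19.  26. -58. 119.  19.  31. -68.]
```

View pics/now8.png

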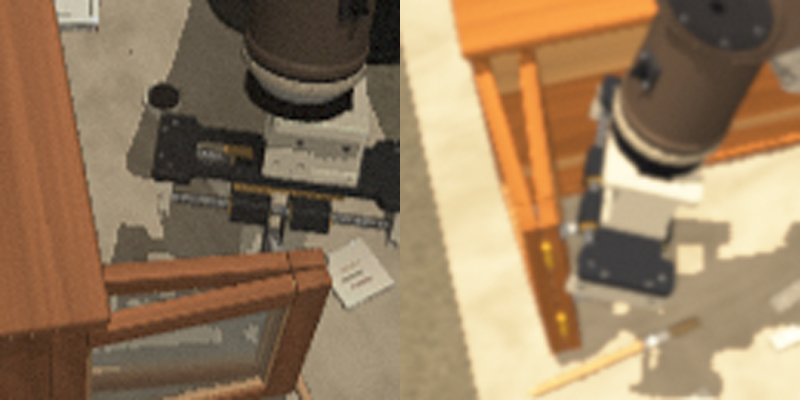

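```bash
python3 - <<'E'
from kin import *
from rig import arm,status,capture,ungrasp
p,o=dpose(1.508,70,.030);arm.move_l(p,feed=.06,attitude=o)
s=status.observe();print(s["time"],s["contact_force"])
ungrasp();s=status.observe();print(s["time"],s["contact_force"],s["tool_pos"])
ims=[]
for n,o in(("side",(240,200)),("top",(150,190))):
    c=capture(n);np.savez(n+"9.npz",**c)
    ims.append(cv2.resize(c["pixels"][o[1]:o[1]+130,o[0]:o[0]+130,::-1],(400,400),interpolation=cv2.INTER_CUBIC))
cv2.imwrite("pics/now9.png",np.hstack(ims))
E
```

```text
19.8417 [-7.61786866 -1.52248813  6.17650103]
21.175 [ 0.44694157 -0.41815451 -0.3176086 ] [0.45807974 0.25591903 0.14235312]
```

View pics/now9.png

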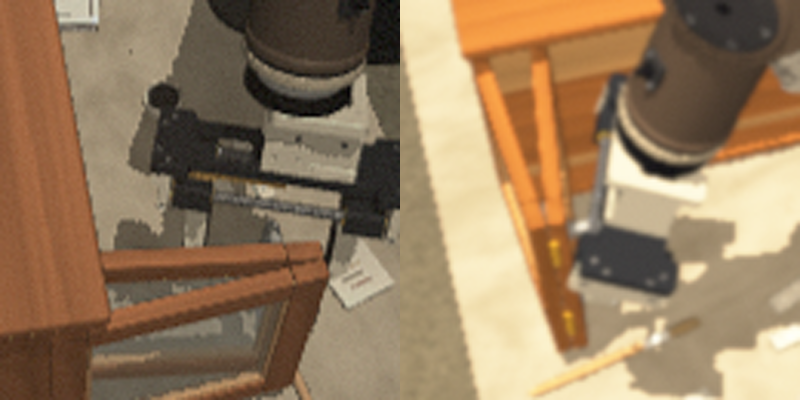

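```bash
python3 - <<'E'
from kin import *
from rig import arm,status,capture
q=1.47;xl=Rc@np.array([np.cos(q),np.sin(q),0])
p=status.observe()["tool_pos"]
r=arm.move_l(list(p-.03*xl),feed=.08,force_limit=5);s=status.observe();print(r,s["time"],s["contact_force"])
ims=[]
for n,o in(("side",(240,200)),("top",(150,190))):
    c=capture(n);np.savez(n+"10.npz",**c)
    ims.append(cv2.resize(c["pixels"][o[1]:o[1]+130,o[0]:o[0]+130,::-1],(400,400),interpolation=cv2.INTER_CUBIC))
cv2.imwrite("pics/now10.png",np.hstack(ims))
E
```

```text
False 21.8 [ 0.16514363 -0.63239692  0.22545143]
```

View pics/now10.png

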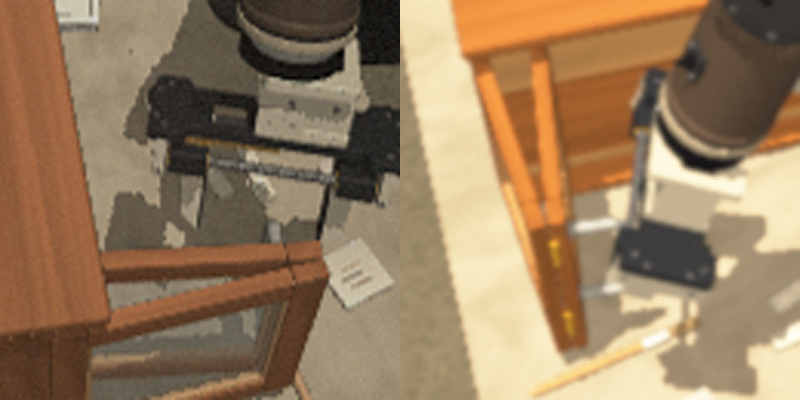

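```bash
cat > plan2.py <<'E'
from kin import *
from rig import arm,status,capture
s=status.observe();q=1.47;xl=Rc@np.array([np.cos(q),np.sin(q),0])
th=45
ck,ek,_=ik(tcp(W([-.05,-.09,.05]),th,YD),[0,th,YD],np.array([25.,55,-50,128,130,58,-35]))
v,e,a=ik(tcp([.42,-.2,.30],th,YD),[0,th,YD],ck)
print(v.round(),e,a,ck.round(),ek)
p1=s["tool_pos"]-.06*xl+[0,0,.12]
a0,e1,_=ik(p1,list(s["orientation"]),s["qpos"]);print(a0.round(),e1)
for t in np.linspace(0,1,13):
    p,Rr,pts=fk(a0+(v-a0)*t);print(round(t,2),p.round(3),"wrist",pts[6].round(2),"elbow",pts[4].round(2),"dir",Rr.as_matrix()[:,0].round(2),"jaw",Rr.as_matrix()[:,1].round(2))
E
python3 plan2.py
```

```text
[ -11.  -15.   37.  146.  255.    8. -143.] 14.292395105596832 6.130681461589954 [ 28.  50. -55. 132. 132.  55. -37.] 3.6721738272217146e-05
[ 48.  15. -72. 114.  -1.  48. -42.] 0.0004886300150303103
0.0 [0.445 0.167 0.263] wrist [0.42 0.11 0.44] elbow [ 0.24 -0.05  0.71] dir [ 0.12  0.32 -0.94] jaw [ 0.93 -0.36  0.  ]
0.08 [0.492 0.045 0.234] wrist [0.44 0.04 0.41] elbow [ 0.23 -0.04  0.7 ] dir [ 0.26  0.02 -0.96] jaw [ 0.91 -0.34  0.24]
0.17 [ 0.536 -0.06   0.249] wrist [ 0.46 -0.02  0.41] elbow [ 0.22 -0.04  0.7 ] dir [ 0.41 -0.22 -0.89] jaw [ 0.86 -0.23  0.45]
0.25 [ 0.575 -0.138  0.292] wrist [ 0.47 -0.07  0.43] elbow [ 0.21 -0.04  0.7 ] dir [ 0.55 -0.38 -0.75] jaw [ 0.79 -0.05  0.61]
0.33 [ 0.606 -0.183  0.344] wrist [ 0.48 -0.1   0.45] elbow [ 0.19 -0.04  0.69] dir [ 0.67 -0.45 -0.59] jaw [0.71 0.16 0.69]
0.42 [ 0.625 -0.2    0.392] wrist [ 0.48 -0.12  0.47] elbow [ 0.17 -0.05  0.69] dir [ 0.78 -0.45 -0.45] jaw [0.62 0.37 0.7 ]
0.5 [ 0.632 -0.198  0.424] wrist [ 0.47 -0.13  0.49] elbow [ 0.15 -0.05  0.69] dir [ 0.85 -0.39 -0.36] jaw [0.52 0.56 0.65]
0.58 [ 0.625 -0.186  0.435] wrist [ 0.46 -0.13  0.49] elbow [ 0.13 -0.06  0.69] dir [ 0.9  -0.3  -0.32] jaw [0.43 0.71 0.56]
0.67 [ 0.606 -0.174  0.425] wrist [ 0.44 -0.13  0.49] elbow [ 0.11 -0.07  0.69] dir [ 0.92 -0.21 -0.34] jaw [0.35 0.82 0.44]
0.75 [ 0.576 -0.167  0.398] wrist [ 0.41 -0.14  0.47] elbow [ 0.08 -0.08  0.68] dir [ 0.91 -0.14 -0.4 ] jaw [0.28 0.9  0.32]
0.83 [ 0.536 -0.169  0.36 ] wrist [ 0.37 -0.15  0.45] elbow [ 0.06 -0.09  0.68] dir [ 0.87 -0.1  -0.48] jaw [0.22 0.96 0.2 ]
0.92 [ 0.49  -0.18   0.318] wrist [ 0.34 -0.16  0.42] elbow [ 0.03 -0.11  0.67] dir [ 0.82 -0.09 -0.56] jaw [0.15 0.99 0.08]
1.0 [ 0.441 -0.198  0.275] wrist [ 0.3  -0.18  0.39] elbow [ 0.01 -0.12  0.66] dir [ 0.76 -0.09 -0.64] jaw [ 0.09  1.   -0.04]
```

```bash
python3 - <<'E'
from kin import *
from rig import arm,status,capture
s=status.observe();q=1.47;xl=Rc@np.array([np.cos(q),np.sin(q),0]);p=s["tool_pos"]
r=arm.move_l(list(p-.06*xl),feed=.15,force_limit=8);print(r)
arm.move_l(list(p-.06*xl+[0,0,.12]),feed=.25)
j=status.observe()["qpos"].copy();print(j.round());j[0]+=55;arm.goto_joints(list(j))
s=status.observe();print(s["time"],s["tool_pos"])
for n in("side","top"):
    c=capture(n);np.savez(n+"11.npz",**c);cv2.imwrite(f"pics/{n}11.png",cv2.resize(c["pixels"][130:330,150:400,::-1],None,fx=3,fy=3,interpolation=cv2.INTER_CUBIC))
E
```

```text
False
[ 47.  14. -71. 114.  -2.  48. -41.]
24.6833 [ 0.39368051 -0.26729542  0.2625646 ]
```

View pics/side11.png

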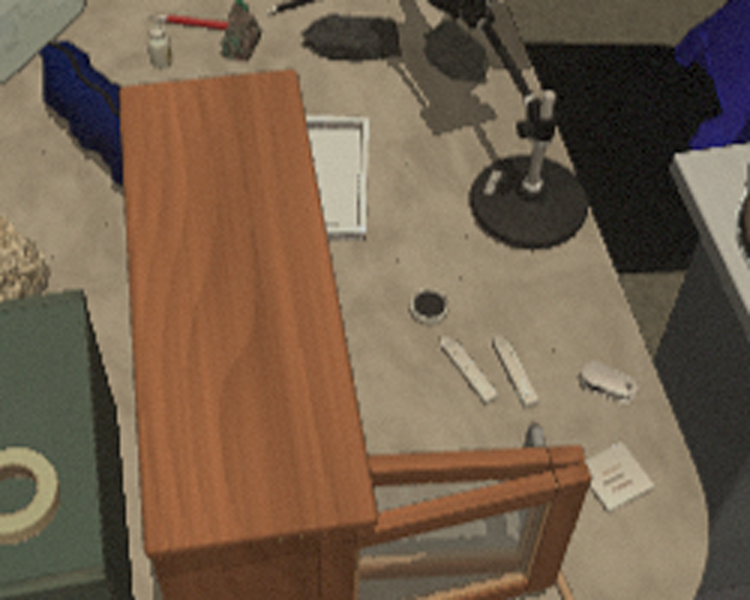

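View pics/top11.png

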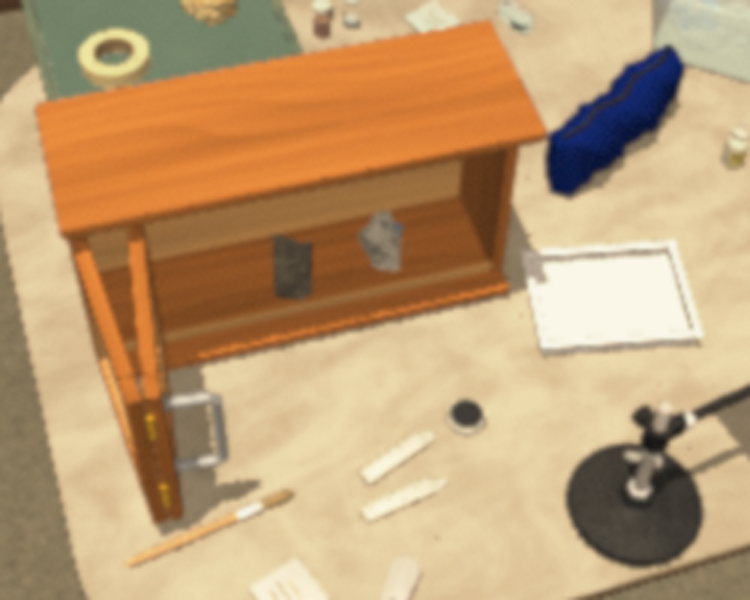

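```bash
python3 - <<'E'
from kin import *
T=dict(np.load("top11.npz"));im=T["pixels"]
c=im[195:240,225:300];cv2.imwrite("pics/stones.png",cv2.resize(c[:,:,::-1],None,fx=10,fy=10,interpolation=cv2.INTER_CUBIC))
hsv=cv2.cvtColor(im,cv2.COLOR_RGB2HSV)
roi=np.zeros(im.shape[:2],np.uint8);roi[195:240,225:300]=1
m=((hsv[...,1]<110)&(hsv[...,2]<110)).astype(np.uint8)*roi
g=((hsv[...,1]<80)&(hsv[...,2]>=95)).astype(np.uint8)*roi
for nm,k in(("dark",m),("grey",g)):
    n,l,st,ce=cv2.connectedComponentsWithStats(k)
    i=1+np.argmax(st[1:,4]);print(nm,st[i],ce[i])
    cn=max(cv2.findContours((l==i).astype(np.uint8),0,cv2.CHAIN_APPROX_NONE)[0],key=cv2.contourArea);r=cv2.minAreaRect(cn);print(cv2.boxPoints(r).round(1).tolist())
    for z in(.02,.044,.067):print(z,(Rc.T@(onz(T,*ce[i],z)-O)).round(4))
E
```

```text
dark [242 209  11  20 200] [246.9   218.935]
[[242.0, 209.0], [252.0, 209.0], [252.0, 228.0], [242.0, 228.0]]
0.02 [-0.0123  0.0025  0.02  ]
0.044 [-0.0312  0.0064  0.044 ]
0.067 [-0.0493  0.0101  0.067 ]
grey [271 201  13  18 169] [277.31952663 209.81065089]
[[271.0, 201.0], [283.0, 201.0], [283.0, 218.0], [271.0, 218.0]]
0.02 [-0.0017 -0.0993  0.02  ]
0.044 [-0.0208 -0.0933  0.044 ]
0.067 [-0.0391 -0.0875  0.067 ]
```

View pics/stones.png

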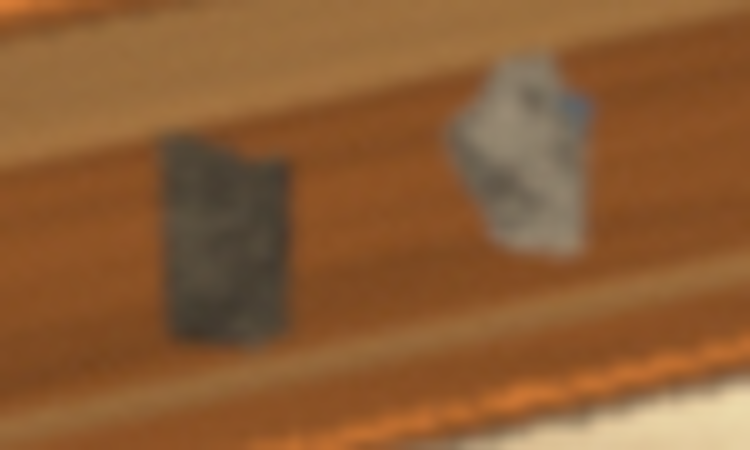

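```bash
python3 - <<'E'
from kin import *
T=dict(np.load("top11.npz"))
f=lambda u,v,z:(1e3*(Rc.T@(onz(T,225+u/10-.5,195+v/10-.5,z)-O))).round(0)
for nm,u,v in(("FL",172,340),("FR",275,347),("R",290,250),("L",163,230),("Rlow",285,320),("Ltop",163,137),("Rtop",285,158),("mouthline",500,345),("mouth2",250,415)):
    print(nm,[f(u,v,z).tolist() for z in(.02,.03,.044,.067)])
print("grey")
for nm,u,v in(("FL",490,240),("FR",585,255),("L",450,140),("top",525,50)):
    print(nm,[f(u,v,z).tolist() for z in(.02,.044,.062)])
# projected nominal box
def box(cx,cy,a):
    P=[]
    for z in(.02,.067):
        for x,y in((-.037,.026),(-.037,-.026),(.037,-.026),(.037,.026)):
            q=np.array([np.cos(a)*x-np.sin(a)*y,np.sin(a)*x+np.cos(a)*y]);P.append((proj(T,W([cx+q[0],cy+q[1],z]))+.5-[225,195])*10)
    return np.array(P)
print(box(-.017,.005,0).round(0).tolist())
E
```

```text
FL [[-45.0, 27.0, 20.0], [-52.0, 28.0, 30.0], [-63.0, 30.0, 44.0], [-80.0, 33.0, 67.0]]
FR [[-56.0, -3.0, 20.0], [-63.0, -1.0, 30.0], [-74.0, 1.0, 44.0], [-91.0, 5.0, 67.0]]
R [[-20.0, -17.0, 20.0], [-28.0, -15.0, 30.0], [-39.0, -12.0, 44.0], [-57.0, -8.0, 67.0]]
L [[-2.0, 19.0, 20.0], [-10.0, 21.0, 30.0], [-21.0, 23.0, 44.0], [-39.0, 26.0, 67.0]]
Rlow [[-46.0, -8.0, 20.0], [-54.0, -7.0, 30.0], [-64.0, -4.0, 44.0], [-82.0, -0.0, 67.0]]
Ltop [[35.0, 11.0, 20.0], [27.0, 12.0, 30.0], [15.0, 14.0, 44.0], [-4.0, 18.0, 67.0]]
Rtop [[17.0, -24.0, 20.0], [9.0, -23.0, 30.0], [-3.0, -20.0, 44.0], [-22.0, -16.0, 67.0]]
mouthline [[-73.0, -70.0, 20.0], [-80.0, -67.0, 30.0], [-91.0, -64.0, 44.0], [-108.0, -59.0, 67.0]]
mouth2 [[-79.0, 11.0, 20.0], [-86.0, 12.0, 30.0], [-96.0, 14.0, 44.0], [-113.0, 18.0, 67.0]]
grey
FL [[-32.0, -78.0, 20.0], [-51.0, -72.0, 44.0], [-65.0, -68.0, 62.0]]
FR [[-46.0, -105.0, 20.0], [-64.0, -99.0, 44.0], [-78.0, -94.0, 62.0]]
L [[10.0, -77.0, 20.0], [-9.0, -71.0, 44.0], [-24.0, -67.0, 62.0]]
top [[40.0, -110.0, 20.0], [20.0, -104.0, 44.0], [5.0, -99.0, 62.0]]
[[166.0, 366.0], [331.0, 331.0], [272.0, 152.0], [111.0, 186.0], [159.0, 271.0], [329.0, 235.0], [268.0, 55.0], [104.0, 89.0]]
```

```bash
cat > plan3.py <<'E'
from kin import *
T=dict(np.load("top11.npz"));S=dict(np.load("side11.npz"))
# tray by white mask in top view: outer rim quad
im=T["pixels"];hsv=cv2.cvtColor(im,cv2.COLOR_RGB2HSV)
m=((hsv[...,1]<45)&(hsv[...,2]>190)).astype(np.uint8);m[:200]=0;m[260:]=0;m[:,:318]=0;m[:,395:]=0
m=cv2.morphologyEx(m,cv2.MORPH_CLOSE,np.ones((5,5)))
cn=max(cv2.findContours(m,0,cv2.CHAIN_APPROX_NONE)[0],key=cv2.contourArea)
h=cv2.convexHull(cn)
pw=np.array([onz(T,u,v,.02)[:2] for u,v in h[:,0].astype(float)],np.float32)
print("tray rect on z=.02",cv2.minAreaRect(pw*1000))
pc=np.array([onz(T,u,v,.004)[:2] for u,v in h[:,0].astype(float)],np.float32);print("z=.004",cv2.minAreaRect(pc*1000)[0])
th=45;ys=YD-12
gx,gy,gz=-.024,.0040+.008*.98,.047
P=dict(via=(-.20,-.04,.15),pre=(-.105,gy,gz),at=(gx,gy,gz),lift=(gx,gy,gz+.018),out=(-.14,gy-.005,gz+.03))
j=np.array([28.,50,-55,132,132,55,-37])
J={}
for k in("at","pre","via","lift","out"):
    j,e,a=ik(tcp(W(P[k]),th,ys),[0,th,ys],j if k!="lift" else J["at"]);J[k]=j;print(k,j.round(),round(e,2),W(P[k]).round(3))
yt=-13
for k,g in(("trayhi",[.547,-.184,.14]),("tray",[.547,-.184,.034])):
    j,e,a=ik(tcp(g,th,yt),[0,th,yt],j);J[k]=j;print(k,j.round(),round(e,2),round(a,2))
np.savez("J.npz",**J)
if __name__=="__main__":
  from rig import status
  a0=status.observe()["qpos"];v=J["via"]
  for t in np.linspace(0,1,11):
    p,Rr,pts=fk(a0+(v-a0)*t);print(round(t,2),p.round(3),"wrist",pts[6].round(2),"elbow",pts[4].round(2),"dir",Rr.as_matrix()[:,0].round(2),"jaw",Rr.as_matrix()[:,1].round(2))
E
python3 plan3.py
```

```text
tray rect on z=.02 ((557.57080078125, -190.076416015625), (166.70358276367188, 130.93663024902344), 77.30155181884766)
z=.004 (568.21337890625, -197.45909118652344)
at [ 10.  53. -56. 122. 115.  69. -42.] 0.0 [0.677 0.123 0.047]
pre [  7.  52. -58. 131. 113.  75. -52.] 0.0 [0.596 0.126 0.047]
via [ 16.  34. -70. 142. 100.  68. -51.] 0.0 [0.499 0.078 0.15 ]
lift [ 10.  51. -57. 121. 113.  68. -41.] 0.0 [0.677 0.123 0.065]
out [  7.  48. -61. 135. 109.  75. -54.] 0.0 [0.561 0.122 0.077]
trayhi [ 59.  31. -57. 138. 136.  34. -37.] 0.0 0.0
tray [ 53.  50. -53. 141. 147.  53. -41.] 0.0 0.0
0.0 [ 0.394 -0.267  0.263] wrist [ 0.33 -0.28  0.44] elbow [ 0.1  -0.22  0.71] dir [ 0.33  0.08 -0.94] jaw [ 0.25 -0.97  0.  ]
0.1 [ 0.375 -0.228  0.223] wrist [ 0.34 -0.24  0.4 ] elbow [ 0.13 -0.21  0.69] dir [ 0.19  0.08 -0.98] jaw [ 0.47 -0.88  0.02]
0.2 [ 0.358 -0.203  0.191] wrist [ 0.34 -0.21  0.38] elbow [ 0.15 -0.2   0.68] dir [ 0.08  0.02 -1.  ] jaw [ 0.67 -0.74  0.04]
0.3 [ 0.348 -0.189  0.166] wrist [ 0.35 -0.18  0.35] elbow [ 0.18 -0.19  0.66] dir [ 0.   -0.07 -1.  ] jaw [ 0.84 -0.55  0.04]

[... 164 characters left out ...]
36 -0.12  0.31] elbow [ 0.22 -0.14  0.63] dir [ 0.02 -0.3  -0.95] jaw [ 1.   -0.06  0.03]
0.6 [ 0.391 -0.157  0.131] wrist [ 0.37 -0.08  0.3 ] elbow [ 0.24 -0.12  0.62] dir [ 0.11 -0.39 -0.92] jaw [0.98 0.21 0.03]
0.7 [ 0.427 -0.127  0.128] wrist [ 0.38 -0.05  0.29] elbow [ 0.26 -0.09  0.6 ] dir [ 0.24 -0.43 -0.87] jaw [0.89 0.46 0.02]
0.8 [ 0.464 -0.079  0.129] wrist [ 0.39 -0.    0.28] elbow [ 0.27 -0.06  0.59] dir [ 0.4  -0.41 -0.82] jaw [0.73 0.69 0.01]
0.9 [ 0.495 -0.011  0.132] wrist [0.39 0.05 0.27] elbow [ 0.27 -0.03  0.58] dir [ 0.56 -0.33 -0.76] jaw [0.51 0.86 0.  ]
1.0 [0.512 0.075 0.137] wrist [0.38 0.11 0.27] elbow [0.28 0.   0.56] dir [ 0.69 -0.18 -0.71] jaw [ 0.25  0.97 -0.  ]
```

```bash
cat > plan4.py <<'E'
from kin import *
from rig import status
J=dict(np.load("J.npz"));th=45;ys=YD-12
a0=status.observe()["qpos"];m1=a0.copy();m1[1]-=28;m1[3]-=6
m2=J["via"]
best=None
for z in(.24,.28,.32):
  for x in(-.2,-.15):
    j,e,a=ik(tcp(W([x-.03,-.05,z]),th,ys),[0,th,ys],J["via"]);print(z,x,j.round(),round(e,2),round(a,2))
    if e<.1 and best is None: best=j
def show(a,b,n=9):
  for t in np.linspace(0,1,n):
    p,Rr,pts=fk(a+(b-a)*t);print(round(t,2),p.round(3),"wrist",pts[6].round(2),"dir",Rr.as_matrix()[:,0].round(2),"jaw",Rr.as_matrix()[:,1].round(2))
if best is not None:
  show(a0,m1,3);print();show(m1,best)
  np.savez("J2.npz",m1=m1,m2=best)
E
python3 plan4.py
```

```text
0.24 -0.2 [ 29.   8. -72. 139.  83.  44. -33.] 0.0 0.0
0.24 -0.15 [ 29.  16. -72. 135.  87.  49. -31.] 0.0 0.0
0.28 -0.2 [ 23.  -2. -59. 136.  70.  34. -17.] 0.0 0.0
0.28 -0.15 [ 35.   8. -72. 131.  77.  41. -19.] 0.0 0.0
0.32 -0.2 [ 12.  -8. -45. 133.  56.  33.  -2.] 0.0 0.0
0.32 -0.15 [ 28.  -1. -59. 128.  62.  34.  -4.] 0.0 0.0
0.0 [ 0.394 -0.267  0.263] wrist [ 0.33 -0.28  0.44] dir [ 0.33  0.08 -0.94] jaw [ 0.25 -0.97  0.  ]
0.5 [ 0.417 -0.278  0.333] wrist [ 0.36 -0.25  0.51] dir [ 0.32 -0.17 -0.93] jaw [ 0.24 -0.94  0.25]
1.0 [ 0.444 -0.265  0.406] wrist [ 0.39 -0.19  0.56] dir [ 0.32 -0.41 -0.86] jaw [ 0.25 -0.84  0.49]

0.0 [ 0.444 -0.265  0.406] wrist [ 0.39 -0.19  0.56] dir [ 0.32 -0.41 -0.86] jaw [ 0.25 -0.84  0.49]
0.12 [ 0.435 -0.237  0.372] wrist [ 0.38 -0.16  0.53] dir [ 0.28 -0.41 -0.86] jaw [ 0.49 -0.71  0.5 ]
0.25 [ 0.431 -0.212  0.344] wrist [ 0.38 -0.13  0.5 ] dir [ 0.27 -0.44 -0.86] jaw [ 0.7  -0.52  0.49]
0.38 [ 0.435 -0.187  0.32 ] wrist [ 0.38 -0.1   0.48] dir [ 0.29 -0.46 -0.84] jaw [ 0.85 -0.28  0.45]
0.5 [ 0.445 -0.157  0.3  ] wrist [ 0.38 -0.07  0.45] dir [ 0.35 -0.47 -0.81] jaw [0.92 0.02 0.38]
0.62 [ 0.46  -0.118  0.281] wrist [ 0.38 -0.03  0.43] dir [ 0.42 -0.46 -0.78] jaw [0.9  0.32 0.3 ]
0.75 [ 0.475 -0.069  0.264] wrist [0.38 0.01 0.4 ] dir [ 0.52 -0.41 -0.75] jaw [0.77 0.61 0.2 ]
0.88 [ 0.484 -0.007  0.246] wrist [0.37 0.05 0.38] dir [ 0.61 -0.31 -0.72] jaw [0.55 0.83 0.1 ]
1.0 [0.481 0.066 0.227] wrist [0.35 0.1  0.36] dir [ 0.69 -0.18 -0.71] jaw [ 0.25  0.97 -0.  ]
```

```bash
python3 - <<'E'
from kin import *
from rig import arm,status,capture
J=dict(np.load("J.npz"));K=dict(np.load("J2.npz"))
arm.goto_joints(list(K["m1"]));arm.goto_joints(list(K["m2"]));print(status.observe()["time"])
arm.goto_joints(list(J["via"]));arm.goto_joints(list(J["pre"]));s=status.observe();print(s["time"],s["tool_pos"],s["contact_force"],s["qpos"].round(1),J["pre"].round(1))
for n in("side","top"):
    c=capture(n);np.savez(n+"12.npz",**c);cv2.imwrite(f"pics/{n}12.png",cv2.resize(c["pixels"][130:330,150:400,::-1],None,fx=3,fy=3,interpolation=cv2.INTER_CUBIC))
E
```

```text
27.0833
28.375 [0.60848373 0.12201625 0.0351526 ] [-0.62594342 -0.15492841 -0.54814281] [  6.8  52.  -58.1 131.4 113.2  75.3 -52. ] [  6.7  52.2 -58.1 131.3 113.3  75.3 -52. ]
```

View pics/side12.png

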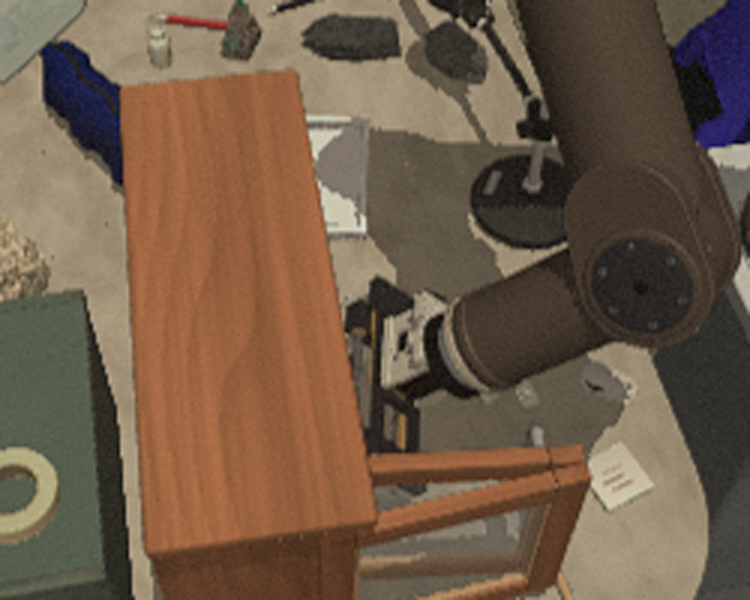

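View pics/top12.png

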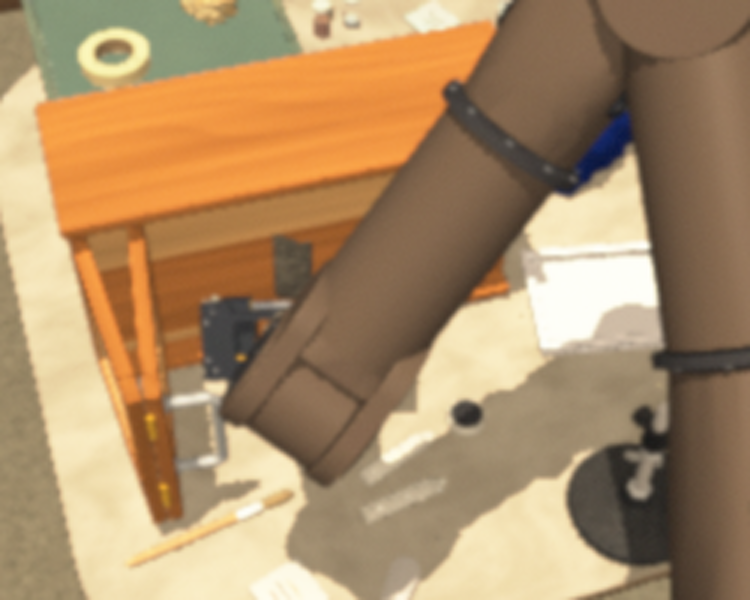

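```bash
python3 - <<'E'
from kin import *
from rig import arm,status,capture,clamp
T=dict(np.load("top12.npz"))
s=status.observe();_,Rr,_=fk(s["qpos"]);M=Rr.as_matrix();g=s["tool_pos"]
for k in(.046,.065,-.046): print(k,((proj(T,g+k*M[:,1])-[150,130])*3).round())
t=fk(np.load("J.npz")["at"])[0]
r=arm.move_l(list(t),feed=.1,force_limit=6);s=status.observe();print(r,s["time"],(s["tool_pos"]-t).round(4),s["contact_force"])
c=capture("top");cv2.imwrite("pics/top13.png",cv2.resize(c["pixels"][180:280,190:310,::-1],None,fx=6,fy=6,interpolation=cv2.INTER_CUBIC))
E
```

```text
0.046 [257. 321.]
0.065 [238. 322.]
-0.046 [350. 316.]
False 29.4333 [-0.0007  0.0002 -0.0001] [-0.47511531 -0.27300973 -0.18015371]
```

View pics/top13.png

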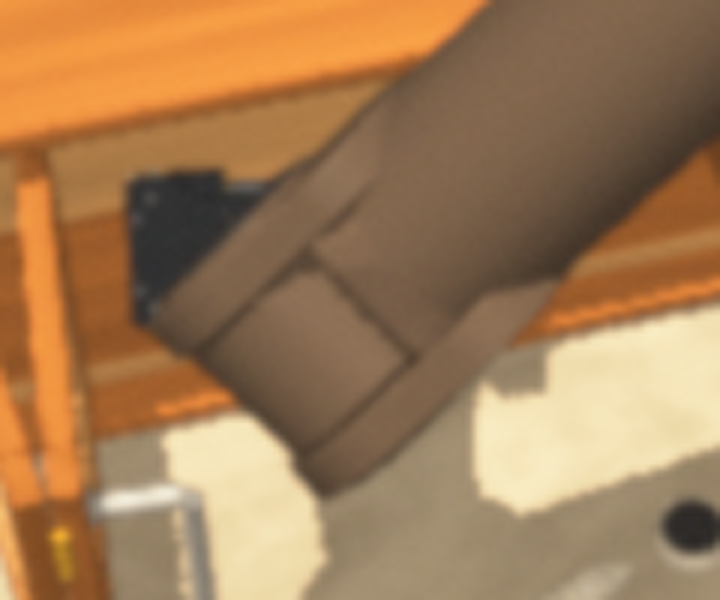

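No contact on the way in. Clamp.

```bash
python3 - <<'E'
from kin import *
from rig import arm,status,capture,clamp
clamp(30);s=status.observe();print(s["time"],s["grip_width"]*92,s["contact_force"])
p=s["tool_pos"]
r=arm.move_l(list(p+[0,0,.018]),feed=.05);s=status.observe();print(s["time"],s["grip_width"]*92,s["contact_force"],s["torque"])
E
```

```text
30.3583 39.506954523970606 [-0.50006286 -2.57822842  0.71819294]
30.8667 38.82111387281743 [-0.03211319  0.39575654 -3.51340758] [0.45798865 1.15013815 0.00720161]
```

```bash
cat > plan5.py <<'E'
from kin import *
from rig import status
J=dict(np.load("J.npz"));th=45;ys=YD-12;yt=-12.8
C=np.array([.553,-.186]);d=np.array([np.cos(np.radians(yt)),np.sin(np.radians(yt))])
g=C-.006*d
o1,e1,_=ik(tcp(W([-.19,.0,.10]),th,ys),[0,th,ys],J["pre"])
hi,e2,_=ik(tcp([*g,.13],th,yt),[0,th,yt],o1)
lo,e3,_=ik(tcp([*g,.034],th,yt),[0,th,yt],hi)
print(o1.round(),e1,hi.round(),e2,lo.round(),e3)
for t in np.linspace(0,1,9):
    p,Rr,pts=fk(o1+(hi-o1)*t);print(round(t,2),p.round(3),"wrist",pts[6].round(2),Rr.as_euler('xyz',degrees=True).round(0))
np.savez("J5.npz",o1=o1,hi=hi,lo=lo)
E
python3 plan5.py
```

```text
[  5.  43. -65. 140. 103.  77. -58.] 9.266029773843033e-05 [ 59.  34. -58. 139. 137.  36. -37.] 0.0005157388180301999 [ 54.  50. -54. 141. 147.  53. -40.] 0.00019421885162917567
0.0 [0.523 0.114 0.087] wrist [0.4  0.15 0.22] [ -0.  45. -14.]
0.12 [0.543 0.085 0.088] wrist [0.42 0.12 0.22] [  2.  45. -13.]
0.25 [0.56  0.053 0.09 ] wrist [0.43 0.08 0.22] [  3.  46. -13.]
0.38 [0.573 0.017 0.094] wrist [0.45 0.04 0.23] [  4.  46. -12.]
0.5 [ 0.582 -0.021  0.099] wrist [0.45 0.   0.23] [  5.  45. -11.]
0.62 [ 0.585 -0.061  0.104] wrist [ 0.46 -0.04  0.24] [  4.  45. -11.]
0.75 [ 0.583 -0.103  0.109] wrist [ 0.45 -0.08  0.24] [  3.  45. -11.]
0.88 [ 0.575 -0.145  0.113] wrist [ 0.45 -0.12  0.24] [  2.  45. -12.]
1.0 [ 0.56  -0.188  0.117] wrist [ 0.43 -0.16  0.25] [ -0.  45. -13.]
```

```bash
python3 - <<'E'
from kin import *
from rig import arm,status,capture
th=45;ys=YD-12;yt=-12.8
C=np.array([.553,-.186]);d=np.array([np.cos(np.radians(yt)),np.sin(np.radians(yt))]);g=C-.006*d
p=status.observe()["tool_pos"]
r=arm.move_l(list(p-.12*Rc[:,0]+[0,0,.012]),feed=.12,force_limit=10);s=status.observe();print(r,s["time"],s["contact_force"],s["grip_width"]*92)
if not r:
    arm.move_l(list(tcp(W([-.19,.0,.10]),th,ys)),feed=.15)
    arm.move_l(list(tcp([*g,.12],th,yt)),feed=.18,attitude=[0,th,yt])
    s=status.observe();print(s["time"],s["contact_force"],s["grip_width"]*92,s["tool_pos"])
for n in("side","top"):
    c=capture(n);np.savez(n+"14.npz",**c);cv2.imwrite(f"pics/{n}14.png",cv2.resize(c["pixels"][130:330,170:420,::-1],None,fx=3,fy=3,interpolation=cv2.INTER_CUBIC))
E
```

```text
False 32.025 [-0.18682289  0.18846664 -3.19168501] 38.836246265981444
34.3667 [ 0.6590329  -0.48125895 -4.8157225 ] 39.004625009690315 [ 0.56009342 -0.18651721  0.10664369]
```

View pics/side14.png

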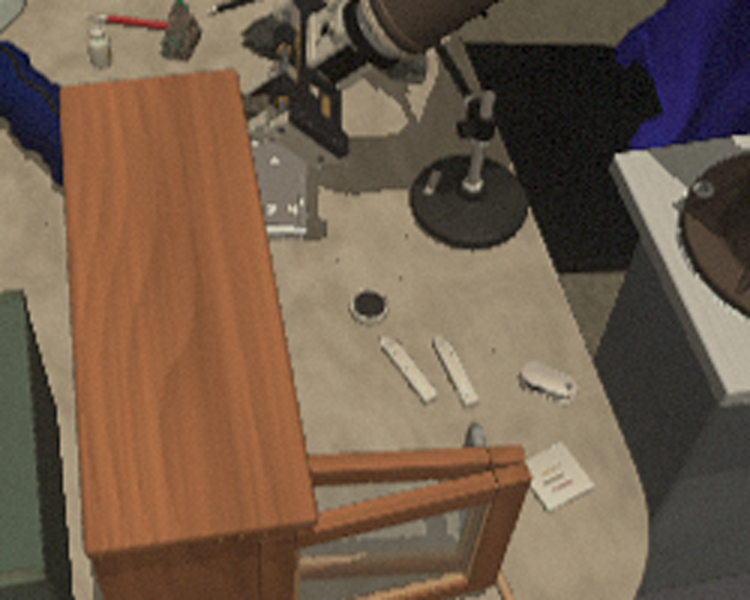

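View pics/top14.png

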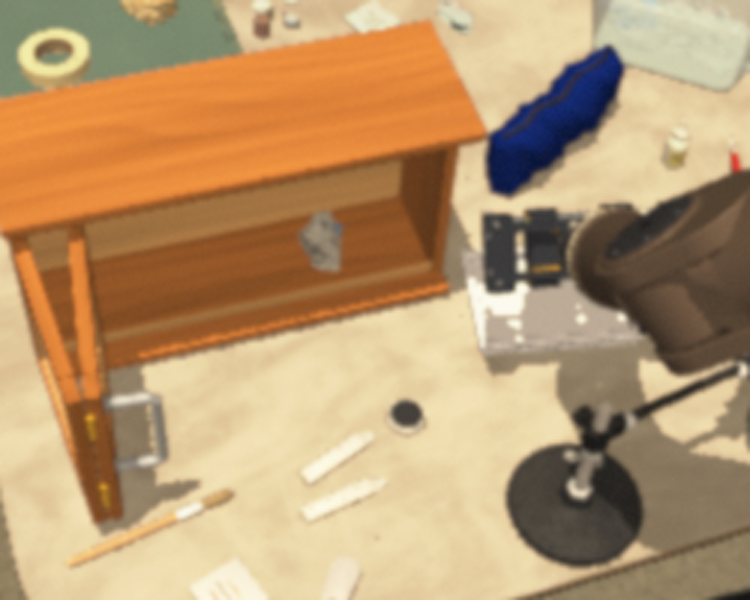

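```bash
python3 - <<'E'
from kin import *
from rig import arm,status,capture,ungrasp
th=45;yt=-12.8
C=np.array([.553,-.186]);d=np.array([np.cos(np.radians(yt)),np.sin(np.radians(yt))]);g=C-.006*d
arm.move_l(list(tcp([*g,.055],th,yt)),feed=.1);s=status.observe();print(s["contact_force"])
r=arm.move_l(list(tcp([*g,.026],th,yt)),feed=.02,force_limit=3);s=status.observe();print(r,s["time"],s["contact_force"],s["tool_pos"],"gp z",s["tool_pos"][2]+.0133)
E
```

```text
[-1.15520427 -0.14967477 -2.85901416]
True 36.3667 [-2.76044588 -0.07832341  6.02843533] [ 0.56011558 -0.1876125   0.0175575 ] gp z 0.03085750183060497
```

```bash
python3 - <<'E'
from kin import *
from rig import arm,status,capture,ungrasp
th=45;yt=-12.8
ungrasp();s=status.observe();print(s["time"],s["contact_force"],s["grip_width"])
p=s["tool_pos"]
r=arm.move_l(list(p+np.array([0,0,.08])-.03*tdir(0,yt)),feed=.12,force_limit=6);s=status.observe();print(r,s["time"],s["contact_force"])
if not r:
    arm.move_l(list(s["tool_pos"]+[-.0,-.0,.12]),feed=.2)
    j=status.observe()["qpos"].copy();print(j.round())
for n in("side","top"):
    c=capture(n);np.savez(n+"15.npz",**c);cv2.imwrite(f"pics/{n}15.png",cv2.resize(c["pixels"][130:330,170:420,::-1],None,fx=3,fy=3,interpolation=cv2.INTER_CUBIC))
E
```

```text
37.35 [-0.76902417  0.11861966  0.60991395] 0.9988884544619755
False 38.2083 [-0.50042508 -0.19652091  0.61576046]
[ 71.  14. -63. 136. 126.  14. -31.]
```

View pics/side15.png

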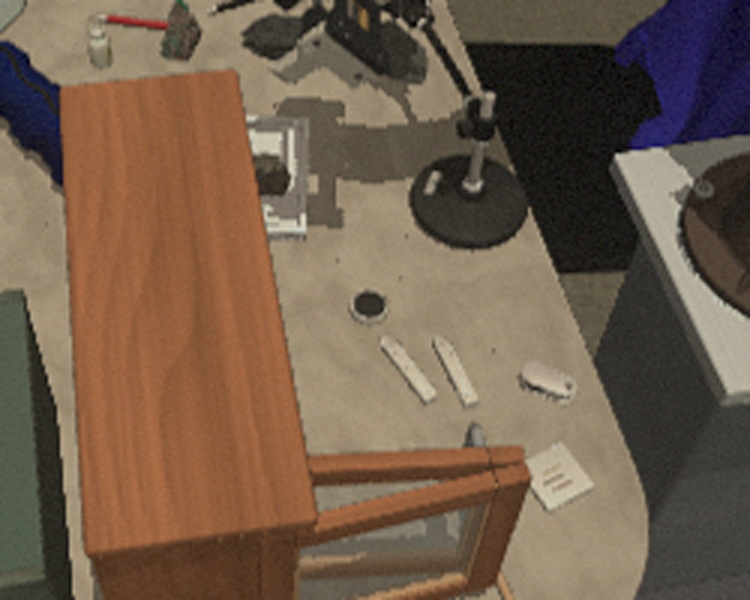

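View pics/top15.png

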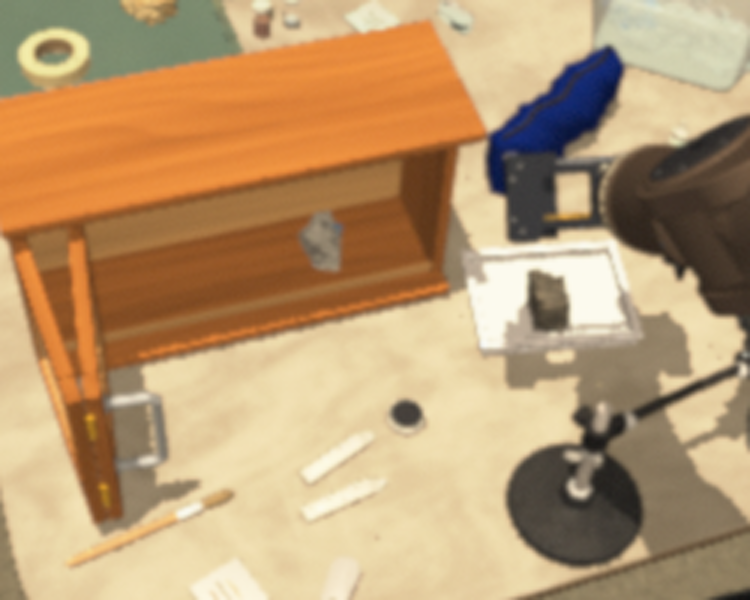

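```bash
python3 - <<'E'
from kin import *
from rig import arm,status
A=dict(np.load("top11.npz"));B=dict(np.load("top15.npz"))
def cen(im,box,lo,hi,sat):
    h=cv2.cvtColor(im,cv2.COLOR_RGB2HSV);m=((h[...,1]<sat)&(h[...,2]>=lo)&(h[...,2]<hi)).astype(np.uint8);k=np.zeros_like(m);k[box[1]:box[3],box[0]:box[2]]=1
    n,l,st,ce=cv2.connectedComponentsWithStats(m*k);i=1+np.argmax(st[1:,4]);return ce[i],st[i,4]
for D in(A,B):print("marble px",cen(D["pixels"],(260,195,300,240),95,256,80))
c,n=cen(B["pixels"],(340,215,365,245),0,130,256);w=onz(B,*c,.025)[:2];y=np.radians(-12.8)
r=np.array([[np.cos(y),np.sin(y)],[-np.sin(y),np.cos(y)]])@(w-[.553,-.186]);print("stone in tray",c,n,w,r)
d=cv2.absdiff(A["pixels"][190:320,150:215],B["pixels"][190:320,150:215]);print("door diff mean",d.mean(),d.max())
s=status.observe();print(s["time"],s["contact_force"],s["tool_pos"])
arm.finish_job()
E
```

```text
marble px (array([277.31952663, 209.81065089]), np.int32(169))
marble px (array([277.31952663, 209.90532544]), np.int32(169))
stone in tray [351.76023392 231.49707602] 171 [ 0.54008382 -0.17724532] [-0.01453479  0.00567556]
door diff mean 6.285404339250493 12
39.0583 [ 0.53699177  0.40335029 -0.78406144] [ 0.5292592  -0.1809425   0.21452985]
the job is handed in; nothing more can be done
```

I opened the bifold door by its bar handle until the catch held it, and set the dark stone down in the tray. I handed the job in at 39 s of the 64 s allowed; no verdict was reported.

**Door:** The first attempt went to the stop, but the door swung back as I withdrew. The top of the bar was probably touching the gripper's body and dragging the leaf off the catch. I gripped again 14 mm higher, took the door to the stop, let go with almost no force left on it, and backed away. It stayed open. The leaf positions in the top picture did not change between then and the end (pixel differences of 12 or less). I never had a direct joint reading, only the pictures and the force pattern.

**Stone:** It was 39 mm wide in the jaws, where the text says 52 mm. The pictures had already shown about 38 mm, because the rock lies skewed in its outline. Only the top camera could see into the cupboard, so I took the cupboard floor height from the text. Touchdown in the tray at a grasp height of 31 mm agreed with it to about 1 mm.

**Last checks:**
- **Dark stone:** it stands in the tray about (-15, +6) mm from the centre, inside the ±45 and ±60 mm limits.
- **Small stone:** it moved less than 0.1 pixel in the top view between before the grasp and the end.
- **Gripper:** it is about 0.2 m above the tray, and the wrist force of about 1 N is no more than its usual noise.
- **Tray size:** the white mask gave the tray as 167 x 131 mm against 160 x 120 mm in the text. I averaged its centre with the hand-picked corners.

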